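# Step jars on a two-way slide under the check pointer

### The job

Pull the blue carrier home (to its near and left stops), then stand every jar from the tray upright on a pedestal of its own on the carrier, roughly centred, before any checking. Then, by its red handle, slide the carrier so that the pointer stands over the centre of each jar's lid in turn, from the shortest jar to the tallest, resting two seconds at each with the jar standing free on its pedestal. Finally slide the carrier fully home again with all the jars still standing on it; do not hit the pointer.

Things in the scene. Friction and masses are not known exactly. Their poses are not given: they have to be found in the camera images.
- tray: Low loose steel tray left of the slide, 380 mm along its x, 112 mm along its y; origin under its centre at bench height; floor 14 mm, rim 20 mm above the bench. The jars stand upright on it in a row along its x, about 92 mm apart, in any order. To its left stands a pear crate, to its right fixed stacks of cheese packs about 150 mm high.
- short_jar: Short glass jar with olive-tan lid and a dark seal strip, 75 mm high; lid 63 mm across and 14 mm deep, glass 59 mm across; 0.21 kg. Loose, full. Origin: centre of its underside; z runs up its axis. May be absent.
- yellow_jar: Jar of nut spread with bright yellow lid, 112 mm high; lid 69 mm across and 17 mm deep, glass 66 mm across; 0.44 kg. Loose, full. Origin: centre of its underside; z runs up its axis. May be absent.
- tape_jar: Tall straight jar with tan lid and a strip of blue tape on it, 146 mm high; 63 mm across, lid 15 mm deep and 61 mm across; 0.34 kg. Grip the body 20 to 32 mm below the top: by the lid it swings. Loose, full. Origin: centre of its underside; z runs up its axis. May be absent.
- grey_jar: Tallest straight jar, dark grey lid with a strip of blue tape on it, 166 mm high; 63 mm across, lid 15 mm deep and 61 mm across; 0.34 kg. Grip the body 20 to 32 mm below the top: by the lid it swings. Loose, full. Origin: centre of its underside; z runs up its axis. May be absent.
- pedestal_1 (a point): Centre of the flat top of the blue carrier's left pedestal: a bare steel disc 40 mm across, 35 mm above the deck, 80 mm above the bench. The middle one stands 30 mm further from the robot than the line of the outer two, which are 190 mm apart. Axes parallel to the slides: x from the robot, y to the left, z up.
- pedestal_2 (a point): Centre of the flat top of the blue carrier's middle pedestal: a bare steel disc 40 mm across, 35 mm above the deck, 80 mm above the bench. The middle one stands 30 mm further from the robot than the line of the outer two, which are 190 mm apart. Axes parallel to the slides: x from the robot, y to the left, z up.
- pedestal_3 (a point): Centre of the flat top of the blue carrier's right pedestal: a bare steel disc 40 mm across, 35 mm above the deck, 80 mm above the bench. The middle one stands 30 mm further from the robot than the line of the outer two, which are 190 mm apart. Axes parallel to the slides: x from the robot, y to the left, z up.
- handle_top (a point): Centre of the top of the carrier's handle: an upright red round post, 22 mm across, on a tab at the near edge of the blue carrier, 100 mm from the nearest pedestal, from the deck 45 mm to 170 mm above the bench. Grip it from above and move it level to slide the carrier both ways; it cannot turn. Move smoothly: a jerk topples a tall jar. Same axes as the pedestals.
- saddle (a joint): Lower slide: how far (m) the carrier stands from its near stop, along the points' +x, away from the robot. 0 is home (against the stop), 0.15 the far stop. Drags with about 2 N and stays where it is left.
- carrier (a joint): Upper slide: how far (m) the carrier stands from its left stop, along the points' -y, to the right. 0 is home (against the stop), 0.22 the right stop. Drags with about 2 N and stays where it is left.
- pointer_tip (a point): Lower end of the fixed red pointer needle, 262 mm above the bench (16 mm above the tallest jar when on a pedestal). It hangs from a bar 297 mm above the bench that comes from a column 265 mm to its right. With the carrier home, the left and right pedestals are 115 mm nearer the robot than the needle; the right one is 15 mm further left than it.
- pointer: The fixed pointer stand (column, bar and needle); its origin is at bench height midway between the left and right pedestals when the carrier is home, its axes are those of the pedestals.

How it is judged:
By the outcome, as a careful person would: the job done as asked, in the order asked, and still so for the second after the job is handed in, with the robot touching nothing.
Of short_jar, yellow_jar, tape_jar, grey_jar only 2 to 3 are there at a start; the rules pass over those that are not, and their reading is None.
At some moment in a run one of tray may be knocked a few centimetres aside while the robot is not near it.
It also fails if it takes over 210 s, if anything falls off the work surface, if the arm or the gripper's body presses on something with over 40 N, if the wrist force passes 120 N, or if a joint passes its speed limit or range.

### The arm

A 6-joint arm with a two-finger parallel gripper is mounted at the origin on a cart in front of the work surface, level with it; the furniture and walls round the work are solid. World frame = base frame: x ahead of the robot, y to its left, z up, the work surface at z = 0. Lengths are in mm, angles in rad, forces in N, time in s.
With the tool pointing down it reaches from about 350 to 875 mm from the base axis. Payload 4.2 kg.
Tool frame: the origin (TCP) lies on the centre line of the jaws, within the pads' length; the fingertips stand 14 mm ahead of it and the grasp point (between the pads) lies 5 mm behind it (tcp_to_tips is the distance from the TCP to the fingertips, in mm); z points along the fingers, y is the direction in which the jaws open and shut (so a half turn about z gives the same grasp; the last joint's range is limited). The gripper opens to 85 mm and grips with 20 to 120 N. Pads are 22 mm wide; open, the fingers measure 114 mm over their backs; the gripper's body (76 mm by 85 mm) begins 54 mm behind the grasp point. The pads swing forward as they close: fully open they stand 13 mm farther back than shut.
Start: joints at [-0.869, 0.385, 0.008, 0, -1.194, -0.259], TCP at [267.806, -564.694, 245.312] pointing down, gripper open.
Joint ranges: [-3.14, 3.14], [-1.21, 2.06], [-1.07, 1.41], [-3.16, 2.05], [-2.99, -0.16], [-3.1, 3.1]. Speed limits (rad/s): [2.79, 2.79, 3.14, 3.14, 3.14, 3.14].

### API

Orientations are given as a unit quaternion [x, y, z, w].
In Python, from bench import read_state, get_image, job_done, tcp_to_tips gives the robot as it stands. The module is installed in compiled form; this text tells all that it offers.
- The arm moves only by the tool play_rows, never from a script. Its argument "targets" is a list of rows, each an object of numbers: "gripper": the gripper's target within -1 to 1 (shut at 1, half-way at 0, fully open at -1); "tx", "ty", "tz": the shift along the tool's x, y, z scaled (see below); "spin": the turn about the tool's z scaled (see below). A call has 1 to 12 rows; each row is the pose to reach, as a shift and turn from the pose commanded when the call began, along the tool's axes at that moment; what a row does not reach only later rows make up. The controller multiplies each number of a shift by 0.25 m and each number of a turn by pi/4 rad. A row lasts 1/8 s, in which the tool goes at most 62.5 mm and 10.7 degrees, less where a joint would pass 70% of its speed; a pose out of reach is approached as far as the arm can. A call with a number of a shift or a turn outside -1 to 1 is refused whole. A call with a gripper value outside its range is refused whole. The fingers move at their own pace and stop on an object; the grip force is fixed at half the most. Time passes only in rows, so rows that repeat a pose let the fingers close. It gives the time, the measured TCP pose, the force and the opening at its end, in the units of the state.
- read_state(): the state, without advancing time (a new reading comes with each control period).
- get_image(name): name is "scene" or "top" or "wrist"; returns a dict with "frame" (384x512x3 uint8, red, green, blue), "depth" (384x512 float32, mm along the optical axis (not along the pixel's ray), 0 where there is no reading), "mtx" (3x3 intrinsics, pixels), "k1" (the pictures are not rectified: a ray, as slopes to the right and down, at radius r is drawn at 1 + k1 r^2 times it, then the intrinsics apply), "world_to_cam" (4x4, takes a point from world to camera coordinates). Camera axes: x right, y up, looking along -z (the intrinsics and any distortion apply to the point x, -y, -z); pixel columns grow to the right and rows downward; lengths in mm; the calibration is good to about 2 mm. A picture is of the moment at which its call begins.
- job_done(): hands the job in, once; it reports no verdict.
The state is a dict: "clock": time; "joints": joint angles; "joint_vel": joint speeds; "joint_efforts": joint torques, N m; "position": TCP position; "ee_rot": TCP orientation; "contact_force": force on the tool from outside, world axes, zero at the start; "wrist_torque": the same for the moment, N m; "gripper_width": finger opening in mm.
Only numpy, scipy, OpenCV 4.12 (cv2) and the standard library are available. Lean on these libraries where they do the work, as an engineer would, in place of code of your own. Each camera call takes 0.05 s, during which the arm holds its last target.

## Working session

There is one attempt and no reset: what is moved stays moved. The work goes in short steps, Python scripts to look and compute and a tool call to move; the robot and the scene stay as the last step left them, time stands still between calls to the robot, and variables do not carry over. Pictures are saved under pics/ and viewed, and the job is handed in when it is done.

Besides the shell and the picture viewer there is one more tool, called after "Call:" as name(argument=value, ...), one argument or row to a line, values as JSON. play_rows: Moves the arm, as the interface text tells. Its arguments: {"type":"object","properties":{"targets":{"type":"array","items":{"type":"object","properties":{"gripper":{"type":"number"},"tx":{"type":"number","minimum":-1,"maximum":1},"ty":{"type":"number","minimum":-1,"maximum":1},"tz":{"type":"number","minimum":-1,"maximum":1},"spin":{"type":"number","minimum":-1,"maximum":1}}}}},"required":["targets"]}

```bash
mkdir -p pics
cat > h.py <<'E'
import numpy as np, cv2
from bench import *
def snap(n,f):
    im=get_image(n); cv2.imwrite(f'pics/{f}.png',im['frame'][:,:,::-1]); np.savez(f'{f}.npz',**{k:np.array(v) for k,v in im.items()}); return im
def load(f): return dict(np.load(f'{f}.npz'))
def ray(im,u,v):
    K=np.array(im['mtx']);k=float(im['k1'])
    xd=np.array([(u-K[0,2])/K[0,0],(v-K[1,2])/K[1,1]]); x=xd.copy()
    for _ in range(30): x=xd/(1+k*(x@x))
    M=np.linalg.inv(im['world_to_cam']); d=M[:3,:3]@np.array([x[0],-x[1],-1]); return M[:3,3],d
def atz(im,u,v,z):
    o,d=ray(im,u,v); return o+d*(z-o[2])/d[2]
def dep(im,u,v):
    o,d=ray(im,u,v); return o+d*float(im['depth'][int(round(v)),int(round(u))])
def proj(im,p):
    c=im['world_to_cam']@np.append(p,1); x=np.array([c[0],-c[1]])/-c[2]; x=x*(1+float(im['k1'])*(x@x)); K=im['mtx']; return x*[K[0,0],K[1,1]]+[K[0,2],K[1,2]]
def crop(f,u0,v0,u1,v1,s,out):
    i=cv2.imread(f'pics/{f}.png')[v0:v1,u0:u1]; cv2.imwrite(f'pics/{out}.png',cv2.resize(i,None,fx=s,fy=s,interpolation=cv2.INTER_CUBIC))
E
python3 - <<'E'
from h import *
for n in ['scene','top','wrist']:
    im=snap(n,n+'0'); print(n,im['mtx'],im['k1'],np.linalg.inv(im['world_to_cam'])[:3].round(3))
print(read_state(),tcp_to_tips)
E
```

```text
scene [[419.52508588   0.         254.56836283]
 [  0.         419.52508588 198.66189013]
 [  0.           0.           1.        ]] -0.07903219173159907 [[-8.64000e-01  2.75000e-01 -4.22000e-01  9.96480e+01]
 [-5.03000e-01 -4.60000e-01  7.32000e-01  6.30083e+02]
 [ 7.00000e-03  8.45000e-01  5.35000e-01  7.35720e+02]]
top [[366.14420772   0.         252.04054463]
 [  0.         366.14420772 191.32953193]
 [  0.           0.           1.        ]] -0.02644852317363726 [[-1.800000e-02  9.950000e-01 -1.020000e-01  4.507950e+02]
 [-1.000000e+00 -1.900000e-02 -9.000000e-03 -1.170900e+02]
 [-1.100000e-02  1.020000e-01  9.950000e-01  1.269425e+03]]
wrist [[343.54910835   0.         252.2530764 ]
 [  0.         343.54910835 191.01140058]
 [  0.           0.           1.        ]] 0.022857567410913222 [[-4.29000e-01 -8.67000e-01 -2.55000e-01  2.03078e+02]
 [ 9.03000e-01 -4.10000e-01 -1.25000e-01 -5.96008e+02]
 [ 3.00000e-03 -2.84000e-01  9.59000e-01  3.74247e+02]]
{'clock': 0.15, 'joints': array([-8.69416154e-01,  3.85390009e-01,  6.91704238e-03, -3.46684451e-04,
       -1.19397975e+00, -2.58587584e-01]), 'joint_vel': array([ 1.50872260e-05, -1.45201875e-03,  4.65232509e-03,  9.55549479e-04,
       -1.17966469e-03, -2.84404020e-03]), 'joint_efforts': array([-1.66787418e-04, -3.92678046e+01,  1.88581288e+01,  4.18860242e+00,
       -3.41968072e-03, -1.15427561e-06]), 'position': array([ 267.6164862 , -564.3424572 ,  244.45866089]), 'ee_rot': array([-2.19529615e-01,  9.75605472e-01,  8.09015612e-04, -2.39511439e-04]), 'contact_force': array([-0.08823343,  0.11931026,  0.30714631]), 'wrist_torque': array([0.00573187, 0.03227249, 0.00424097]), 'gripper_width': 85.76805200874713} 14.0
```

View pics/top0.png

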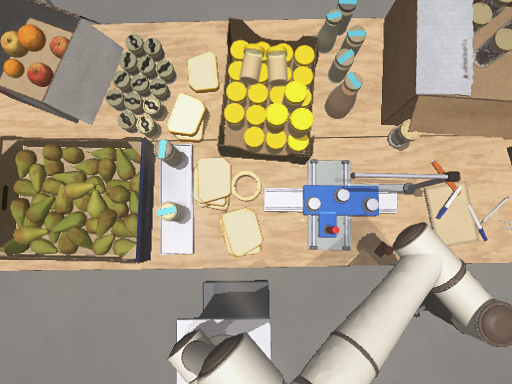

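View pics/scene0.png

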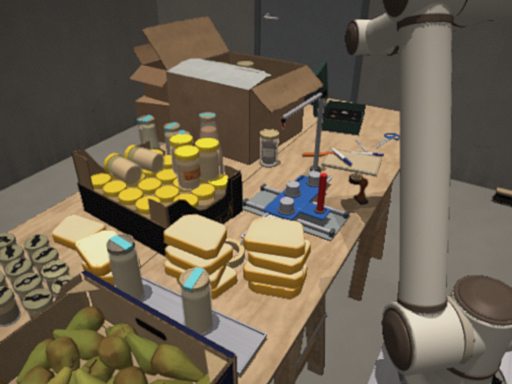

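View pics/wrist0.png

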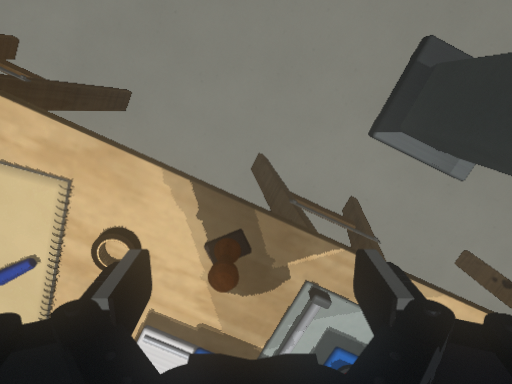

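Run:
```python
from h import *
crop('top0',100,120,270,270,4,'c1'); crop('top0',250,140,480,260,3,'c2')
im=load('top0')
for u,v in [(165,152),(169,211),(177,180),(177,150),(177,240),(315,204),(343,195),(372,205),(333,229),(345,180),(406,188),(212,180),(240,230),(150,200)]:
    print(u,v,dep(im,u,v).round(1))
```

```text
165 152 [688.5 156.5 175.8]
169 211 [509.2 147.2 159.2]
177 180 [623.5 153.7  17.1]
177 150 [707.9 133.4 113. ]
177 240 [417.2 155.2   8. ]
315 204 [ 527.6 -310.1   78.2]
343 195 [ 555.3 -402.4   78.4]
372 205 [ 520.8 -495.4   78.8]
333 229 [ 446.  -346.   171.7]
345 180 [ 611.9 -425.2   21. ]
406 188 [ 580.6 -634.8   18.2]
212 180 [604.3  17.6 141. ]
240 230 [448.  -67.8 151.1]
150 200 [553.8 240.2  40.7]
```

View pics/c1.png

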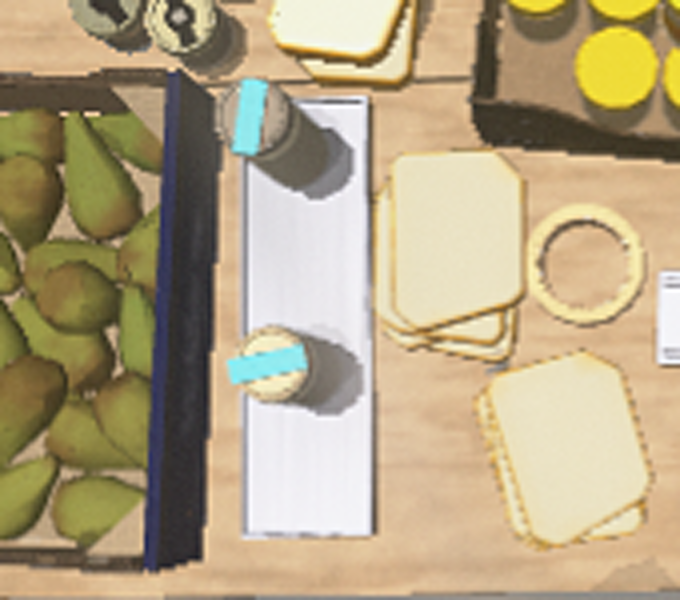

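View pics/c2.png

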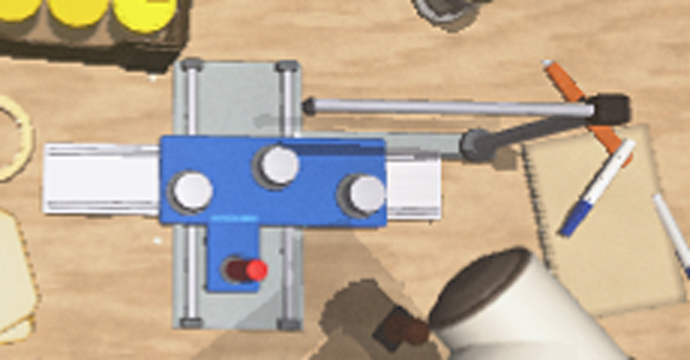

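Run:
```python
from h import *
im=load('top0')
g=atz(im,162.4,148.6,180);t=atz(im,168.5,210.8,160)
print('grey',g,'tape',t,g-t)
P=[atz(im,*q,80) for q in [(314,203.3),(343,195.3),(371,204.7)]]; print(np.round(P,1))
d=P[0]-P[2]; print(np.linalg.norm(d), 'yaw',np.degrees(np.arctan2(-d[0],d[1])))
print('handle',atz(im,335.7,230,170))
# lids via depth
D=im['depth'];
for (u0,v0,u1,v1,z) in [(150,135,185,170,180),(155,198,185,225,160),(300,190,325,215,80),(330,182,357,208,80),(358,192,385,218,80),(325,222,342,240,170)]:
    pts=[dep(im,u,v) for u in range(u0,u1) for v in range(v0,v1) if D[v,u]>0]
    pts=np.array(pts); s=pts[abs(pts[:,2]-z)<6]; print(z,len(s),s[:,:2].mean(0).round(1),((s[:,:2].min(0)+s[:,:2].max(0))/2).round(1),np.ptp(s[:,:2],axis=0).round(1), s[:,2].mean())
s=load('scene0')
for n,p in [('grey',g),('tape',t),('p1',P[0]),('p3',P[2])]: print(n,proj(s,p))
# obstacles
print('crate edge', [dep(im,*q).round() for q in [(147,140),(150,170),(147,250),(144,258)]])
print('tray corners',[dep(im,*q).round() for q in [(162,253),(192,253),(191,146)]],[atz(im,*q,20).round(1) for q in [(161.2,253.5),(193,253.5),(191.7,145)]])
```

```text
grey [698.28731444 163.51383811 180.        ] tape [509.82834435 148.51804416 160.        ] [188.45897008  14.99579395  20.        ]
[[ 529.8 -306.6   80. ]
 [ 554.2 -402.    80. ]
 [ 521.8 -491.8   80. ]]
185.35192929417522 yaw -2.495546367849233
handle [ 442.84869333 -354.23829746  170.        ]
180 253 [699.  164.3] [698.7 162.5] [60.8 57. ] 177.4385750589751
160 246 [509.8 153.3] [509.6 154.2] [55.2 60.9] 157.41183835983685
80 103 [ 529.4 -306.6] [ 529.4 -306.9] [36.1 33.5] 78.0808077821757
80 110 [ 556.9 -401.2] [ 556.9 -400.5] [36.5 37.6] 78.6576129960464
80 113 [ 523.5 -495.1] [ 522.5 -496.5] [36.1 39.6] 78.47017174068407
170 37 [ 443.3 -352. ] [ 442.9 -352.5] [18.  19.5] 168.50192911092117
grey [120.87531374 240.91900827]
tape [196.25050466 275.01104484]
p1 [287.1802882  200.47307097]
p3 [315.00221444 174.5859894 ]
crate edge [array([744., 233., 107.]), array([653., 236.,  59.]), array([387., 247.,  48.]), array([363., 248.,  77.])]
tray corners [array([374., 205.,  15.]), array([373., 102.,  19.]), array([741., 104.,  21.])] [array([372.9, 206.3,  20. ]), array([371.3,  98.1,  20. ]), array([745.2, 102.1,  20. ])]
```

Run:
```python
from h import *
crop('scene0',80,200,280,370,4,'c3'); crop('scene0',220,80,370,250,4,'c4')
```

```text
(no output)
```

View pics/c3.png

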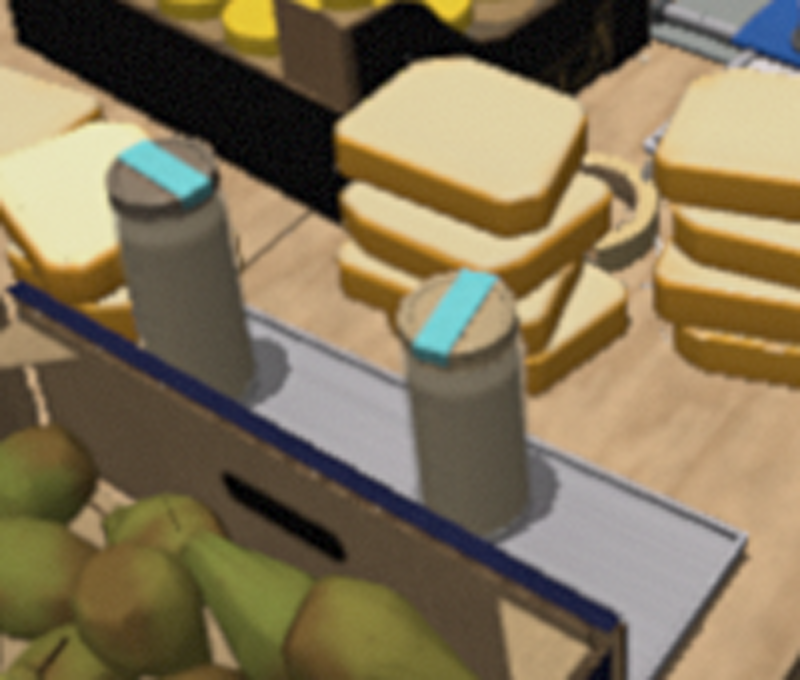

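View pics/c4.png

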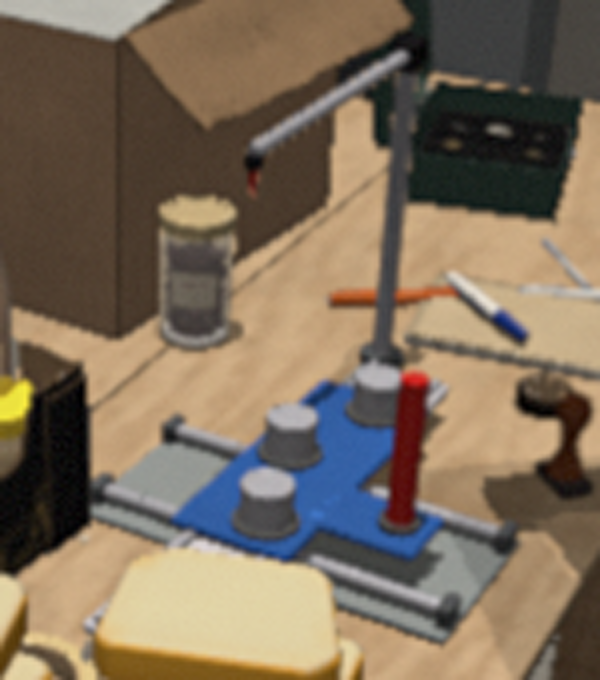

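Run:
```python
from h import *
s=load('scene0');im=load('top0')
print('tip',atz(s,283.2,127.0,262), 'bar end top',atz(im,352,175,297),'col',dep(im,454,177),atz(im,454,177,300))
print('grey',atz(s,120.5,244.5,180),'tape',atz(s,194.5,278,160))
for z,(u0,v0,u1,v1) in [(180,(100,230,140,260)),(160,(175,260,215,295))]:
    pts=np.array([dep(s,u,v) for u in range(u0,u1) for v in range(v0,v1)]); q=pts[abs(pts[:,2]-z)<5]; print(len(q),q.mean(0).round(1),((q.min(0)+q.max(0))/2).round(1),np.ptp(q,axis=0).round(1))
print('handle sc',atz(s,220+415/4,80+380/4,170))
for p in [(267/4,483/4),(292/4,415/4),(380/4,378/4)]: print('ped',atz(s,220+p[0],80+p[1],80))
```

```text
tip [ 596.8702915 -396.0273188  262.       ] bar end top [ 589.41896882 -376.48328725  297.        ] col [ 577.38018398 -644.49136642  308.84669539] [ 578.54600169 -649.34860494  300.        ]
grey [690.00548677 172.83816422 180.        ] tape [507.61129989 157.24894715 160.        ]
356 [698.1 166.1 177.6] [699.2 165.2 178.1] [60.5 59.6  6.2]
464 [510.2 156.3 157.7] [511.4 156.6 158.1] [58.3 61.7  6. ]
handle sc [ 441.94160772 -348.23274816  170.        ]
ped [ 530.24363939 -304.60732312   80.        ]
ped [ 557.26240475 -402.23246256   80.        ]
ped [ 521.99775748 -492.28855059   80.        ]
```

```bash
cat >> h.py <<'E'
from scipy.spatial.transform import Rotation as Rn
YAW=np.radians(-1.94)
def plan(x=None,y=None,z=None,align=False,yaw=YAW):
    s=read_state(); p=s['position']; R=Rn.from_quat(s['ee_rot']).as_matrix()
    t=np.array([p[0] if x is None else x,p[1] if y is None else y,p[2] if z is None else z])
    d=R.T@(t-p)/250
    tgt=np.array([-np.cos(yaw),-np.sin(yaw)]); a=np.arctan2(R[1,0],R[0,0]); b=np.arctan2(tgt[1],tgt[0]); w=(b-a+np.pi)%(2*np.pi)-np.pi
    print('clock',round(s['clock'],2),'pos',p.round(1),'tx ty tz',d.round(4),'spin',round(-w/(np.pi/4),4),'F',s['contact_force'].round(1),'w',round(s['gripper_width'],1),'tilt',R[2].round(4))
E
python3 -c "
from h import *
plan(442.7,-351,244)"
```

```text
clock 0.15 pos [ 267.6 -564.3  244.5] tx ty tz [-0.9984  0.4711  0.0025] spin 0.6067 F [-0.1  0.1  0.3] w 85.8 tilt [ 1.0e-04  1.7e-03 -1.0e+00]
```

Call:
play_rows(
  targets=[
    {"tx": -0.25, "ty": 0.118, "tz": 0, "spin": 0.15, "gripper": -1},
    {"tx": -0.5, "ty": 0.236, "tz": 0, "spin": 0.3, "gripper": -1},
    {"tx": -0.75, "ty": 0.354, "tz": 0, "spin": 0.45, "gripper": -1},
    {"tx": -0.998, "ty": 0.471, "tz": 0, "spin": 0.607, "gripper": -1},
    {"tx": -0.998, "ty": 0.471, "tz": 0, "spin": 0.607, "gripper": -1},
    {"tx": -0.998, "ty": 0.471, "tz": 0, "spin": 0.607, "gripper": -1},
    {"tx": -0.998, "ty": 0.471, "tz": 0, "spin": 0.607, "gripper": -1},
  ],
)

```text
clock: 1.02
position: [442.4, -351.7, 245.1]
ee_rot: [0.017, 1.0, 0.0, -0.0]
contact_force: [-0.3, 0.7, 1.1]
gripper_width: 85.0
```

Run:
```python
from h import *
snap('wrist','w1'); plan(442.7,-351,150)
im=load('w1')
print(proj(im,[442.7,-351,170]))
```

```text
clock 1.07 pos [ 442.1 -352.   245.1] tx ty tz [-0.0023  0.004   0.3804] spin -0.0014 F [-1.2 -1.   0.2] w 85.4 tilt [ 5.e-04  1.e-04 -1.e+00]
[253.65390124 208.2202098 ]
```

View pics/w1.png

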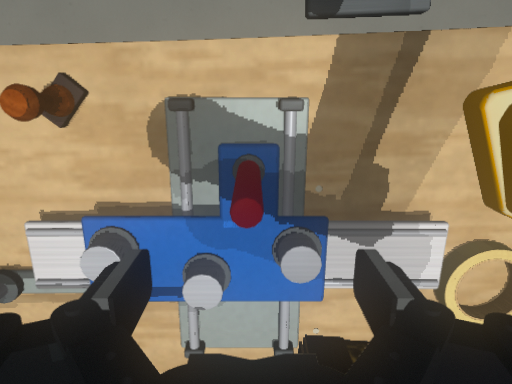

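Call:
play_rows(
  targets=[
    {"tx": 0, "ty": -0.006, "tz": 0.1, "spin": 0, "gripper": -1},
    {"tx": 0, "ty": -0.006, "tz": 0.2, "spin": 0, "gripper": -1},
    {"tx": 0, "ty": -0.006, "tz": 0.3, "spin": 0, "gripper": -1},
    {"tx": 0, "ty": -0.006, "tz": 0.38, "spin": 0, "gripper": -1},
    {"tx": 0, "ty": -0.006, "tz": 0.38, "spin": 0, "gripper": -1},
    {"tx": 0, "ty": -0.006, "tz": 0.38, "spin": 0, "gripper": 1},
    {"tx": 0, "ty": -0.006, "tz": 0.38, "spin": 0, "gripper": 1},
    {"tx": 0, "ty": -0.006, "tz": 0.38, "spin": 0, "gripper": 1},
    {"tx": 0, "ty": -0.006, "tz": 0.38, "spin": 0, "gripper": 1},
    {"tx": 0, "ty": -0.006, "tz": 0.38, "spin": 0, "gripper": 1},
    {"tx": 0, "ty": -0.006, "tz": 0.38, "spin": 0, "gripper": 1},
    {"tx": 0, "ty": -0.006, "tz": 0.38, "spin": 0, "gripper": 1},
  ],
)

```text
clock: 2.58
position: [443.1, -353.4, 151.4]
ee_rot: [0.017, 1.0, -0.001, 0.001]
contact_force: [-1.9, -0.7, 5.0]
gripper_width: 19.8
```

Run:
```python
from h import *
plan()
```

```text
clock 2.58 pos [ 443.1 -353.4  151.4] tx ty tz [0. 0. 0.] spin 0.0005 F [-1.9 -0.7  5. ] w 19.8 tilt [-0.0012 -0.0013 -1.    ]
```

Call:
play_rows(
  targets=[
    {"tx": 0.02, "ty": 0.05, "tz": 0, "spin": 0, "gripper": 1},
    {"tx": 0.04, "ty": 0.1, "tz": 0, "spin": 0, "gripper": 1},
    {"tx": 0.06, "ty": 0.15, "tz": 0, "spin": 0, "gripper": 1},
    {"tx": 0.08, "ty": 0.2, "tz": 0, "spin": 0, "gripper": 1},
    {"tx": 0.1, "ty": 0.25, "tz": 0, "spin": 0, "gripper": 1},
    {"tx": 0.12, "ty": 0.3, "tz": 0, "spin": 0, "gripper": 1},
    {"tx": 0.14, "ty": 0.34, "tz": 0, "spin": 0, "gripper": 1},
    {"tx": 0.14, "ty": 0.38, "tz": 0, "spin": 0, "gripper": 1},
    {"tx": 0.14, "ty": 0.38, "tz": 0, "spin": 0, "gripper": 1},
  ],
)

```text
clock: 3.7
position: [410.8, -255.5, 151.3]
ee_rot: [0.016, 1.0, 0.0, 0.0]
contact_force: [0.4, 1.8, 9.2]
gripper_width: 20.5
```

Run:
```python
from h import *
plan(); snap('top','t2'); crop('t2',250,140,480,270,3,'c5')
```

```text
clock 3.7 pos [ 410.8 -255.5  151.3] tx ty tz [0. 0. 0.] spin 0.0017 F [0.4 1.8 9.2] w 20.5 tilt [-7.e-04  2.e-04 -1.e+00]
```

View pics/c5.png

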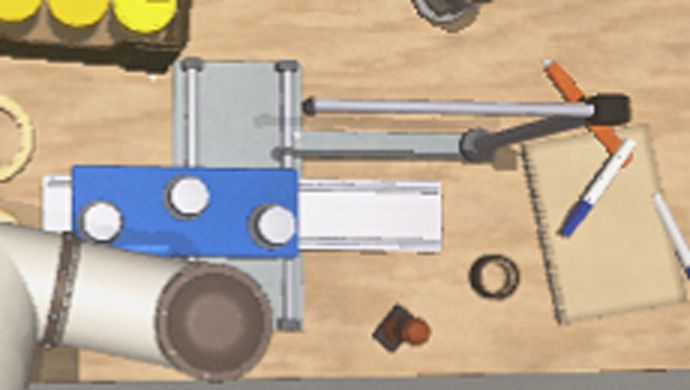

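Call:
play_rows(
  targets=[
    {"tx": 0.02, "ty": 0.03, "tz": 0, "spin": 0, "gripper": 1},
    {"tx": 0.04, "ty": 0.06, "tz": 0, "spin": 0, "gripper": 1},
    {"tx": 0.06, "ty": 0.09, "tz": 0, "spin": 0, "gripper": 1},
    {"tx": 0.06, "ty": 0.11, "tz": 0, "spin": 0, "gripper": 1},
    {"tx": 0.06, "ty": 0.11, "tz": 0, "spin": 0, "gripper": 1},
  ],
)

```text
clock: 4.38
position: [396.7, -227.9, 151.3]
ee_rot: [0.016, 1.0, -0.0, 0.0]
contact_force: [-0.2, 2.4, 10.0]
gripper_width: 20.1
```

Run:
```python
from h import *
plan()
```

```text
clock 4.38 pos [ 396.7 -227.9  151.3] tx ty tz [0. 0. 0.] spin 0.0015 F [-0.2  2.4 10. ] w 20.1 tilt [-6.e-04 -0.e+00 -1.e+00]
```

Call:
play_rows(
  targets=[
    {"tx": 0.02, "ty": 0.02, "tz": 0, "spin": 0, "gripper": 1},
    {"tx": 0.04, "ty": 0.04, "tz": 0, "spin": 0, "gripper": 1},
    {"tx": 0.04, "ty": 0.04, "tz": 0, "spin": 0, "gripper": 1},
    {"tx": 0.04, "ty": 0.04, "tz": 0, "spin": 0, "gripper": 1},
  ],
)

```text
clock: 4.88
position: [395.0, -221.2, 151.5]
ee_rot: [0.015, 1.0, -0.004, 0.009]
contact_force: [18.6, -20.3, -13.9]
gripper_width: 20.3
```

Call:
play_rows(
  targets=[
    {"tx": -0.03, "ty": -0.012, "tz": 0, "spin": 0, "gripper": 1},
    {"tx": -0.03, "ty": -0.012, "tz": 0, "spin": 0, "gripper": 1},
    {"tx": -0.03, "ty": -0.012, "tz": 0, "spin": 0, "gripper": 1},
  ],
)

```text
clock: 5.25
position: [395.7, -221.5, 151.4]
ee_rot: [0.016, 1.0, -0.001, 0.002]
contact_force: [1.3, -1.4, 7.4]
gripper_width: 20.2
```

Run:
```python
from h import *
plan(); snap('top','t3');snap('scene','s3'); crop('t3',250,140,480,270,3,'c6'); crop('s3',230,80,380,250,4,'c7')
```

```text
clock 5.25 pos [ 395.7 -221.5  151.4] tx ty tz [0. 0. 0.] spin 0.0024 F [ 1.3 -1.4  7.4] w 20.2 tilt [-0.003 -0.001 -1.   ]
```

View pics/c6.png

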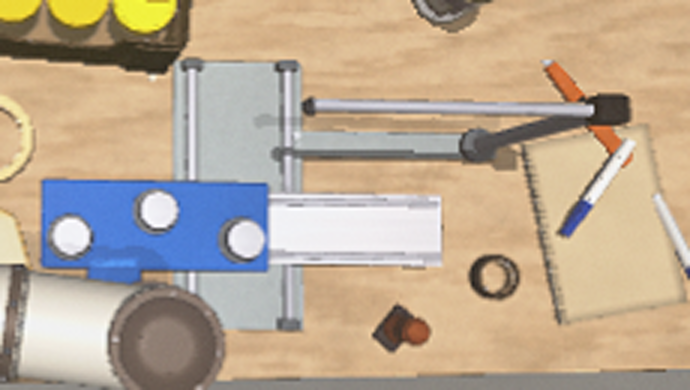

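View pics/c7.png

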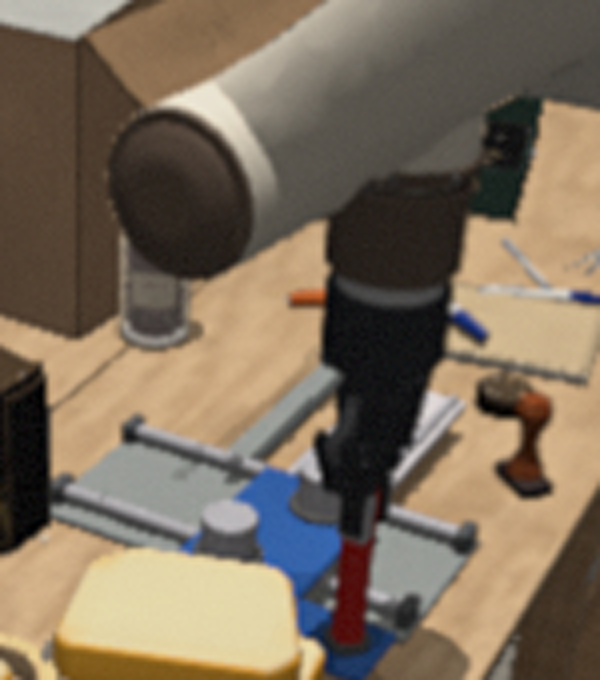

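```bash
python3 - <<'E'
from h import *
im=load('t3');D=im['depth']
Q=[]
for (x,y,z) in [(482,-175,80),(509.5,-269,80),(475.6,-364,80)]:
    c=proj(im,[x,y,z]).astype(int)
    pts=np.array([dep(im,u,v) for u in range(c[0]-14,c[0]+15) for v in range(c[1]-14,c[1]+15)]); s=pts[abs(pts[:,2]-79)<6]
    # color edges
    print(c,len(s),s.mean(0).round(1),((s.min(0)+s.max(0))/2).round(1),np.ptp(s,axis=0).round(1))
for p in [(71,235),(157,210),(244.5,238.5)]: print(atz(im,250+p[0]/3,140+p[1]/3,80).round(1))
s=load('scene0')
print('needle pred in scene0',proj(s,[590,-382.9,262]),proj(s,[590,-382.9,285]), (220+253/4,80+187/4))
t=load('top0'); print('bar end pred', proj(t,[590,-382.9,297]))
E
python3 -c "
from h import *
crop('scene0',265,90,345,130,8,'c8')
"
```

```text
[273 218] 116 [ 483.3 -174.2   78.3] [ 483.1 -174.    78.9] [36.  35.9 10. ]
[302 209] 117 [ 509.8 -270.2   78.3] [ 510.6 -270.7   79.1] [36.3 39.3 10.7]
[332 219] 117 [ 476.4 -361.6   77.8] [ 476.3 -361.9   78.2] [35.8 35.9  9.2]
[ 483.5 -174.4   80. ]
[ 508.8 -268.    80. ]
[ 476.3 -361.4   80. ]
needle pred in scene0 [283.26950484 129.00265941] [283.60989524 121.48666697] (283.25, 126.75)
bar end pred [354.38065204 174.74090594]
```

View pics/c8.png

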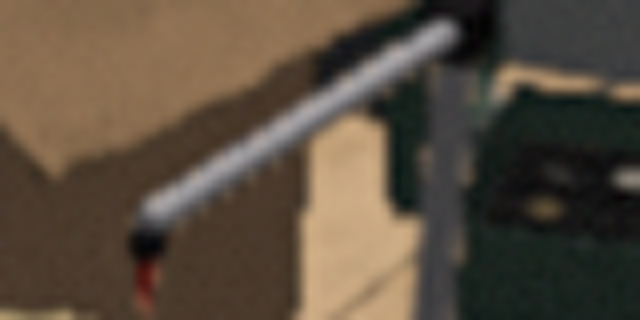

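Run:
```python
from h import *
im=load('t3')
for u,v in [(305,250),(270,245),(250,240),(230,235),(200,235),(180,260),(160,300),(180,330)]: print(u,v,dep(im,u,v).round())
```

```text
305 250 [ 405. -218.  495.]
270 245 [ 415. -146.  472.]
250 240 [ 427. -103.  472.]
230 235 [438. -60. 471.]
200 235 [433.  78.  -5.]
180 260 [348. 148.  -5.]
160 300 [  56.  439. -858.]
180 330 [116. 146.   3.]
```

View pics/t3.png

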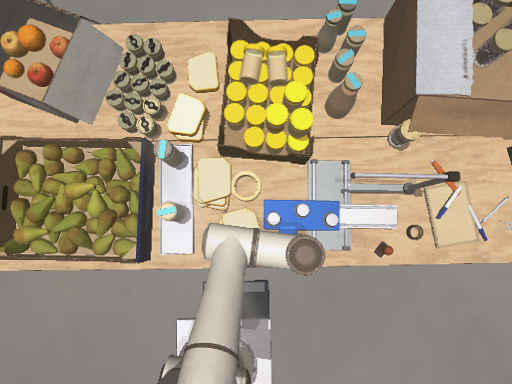

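View pics/s3.png

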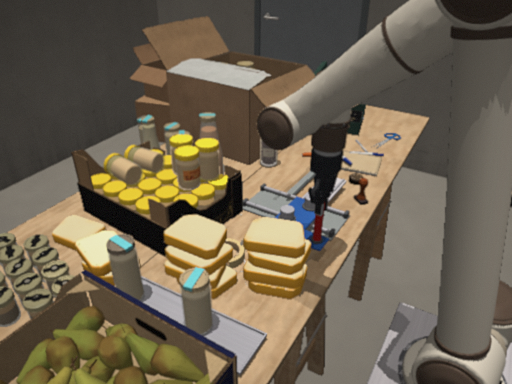

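Call:
play_rows(
  targets=[
    {"tx": 0, "ty": 0, "tz": 0, "spin": 0, "gripper": -1},
    {"tx": 0, "ty": 0, "tz": 0, "spin": 0, "gripper": -1},
    {"tx": 0, "ty": 0, "tz": 0, "spin": 0, "gripper": -1},
    {"tx": 0, "ty": 0, "tz": 0, "spin": 0, "gripper": -1},
    {"tx": 0, "ty": 0, "tz": -0.1, "spin": 0, "gripper": -1},
    {"tx": 0, "ty": 0, "tz": -0.22, "spin": 0, "gripper": -1},
    {"tx": 0, "ty": 0, "tz": -0.35, "spin": 0, "gripper": -1},
    {"tx": 0, "ty": 0, "tz": -0.4, "spin": 0, "gripper": -1},
    {"tx": 0, "ty": 0, "tz": -0.4, "spin": 0, "gripper": -1},
  ],
)

```text
clock: 6.48
position: [394.7, -221.6, 250.4]
ee_rot: [0.017, 1.0, 0.0, 0.0]
contact_force: [-0.7, -0.2, 0.4]
gripper_width: 85.2
```

Run:
```python
from h import *
plan(510.3,155,250)
snap('scene','s4'); snap('top','t4')
for f in ['s4']:
  im=load(f)
  for z,(u0,v0,u1,v1) in [(180,(100,230,140,260)),(160,(175,260,215,295))]:
    pts=np.array([dep(im,u,v) for u in range(u0,u1) for v in range(v0,v1)]); q=pts[abs(pts[:,2]-z)<5]; print(len(q),q.mean(0).round(1),((q.min(0)+q.max(0))/2).round(1))
```

```text
clock 6.47 pos [ 394.7 -221.6  250.4] tx ty tz [-0.4106  1.5214  0.0022] spin -0.0005 F [-0.7 -0.2  0.4] w 85.2 tilt [-9.e-04  3.e-04 -1.e+00]
355 [698.4 166.3 177.7] [698.4 164.3 178.4]
461 [511.3 156.1 157.7] [512.5 156.2 158.2]
```

Call:
play_rows(
  targets=[
    {"tx": -0.05, "ty": 0.2, "tz": 0, "spin": 0, "gripper": -1},
    {"tx": -0.12, "ty": 0.44, "tz": 0, "spin": 0, "gripper": -1},
    {"tx": -0.18, "ty": 0.68, "tz": 0, "spin": 0, "gripper": -1},
    {"tx": -0.25, "ty": 0.92, "tz": 0, "spin": 0, "gripper": -1},
  ],
)

```text
clock: 7.08
position: [464.4, 7.8, 248.9]
ee_rot: [0.017, 1.0, -0.0, -0.001]
contact_force: [0.8, -0.8, -0.0]
gripper_width: 85.5
```

Call:
play_rows(
  targets=[
    {"tx": -0.06, "ty": 0.22, "tz": 0, "spin": 0, "gripper": -1},
    {"tx": -0.12, "ty": 0.42, "tz": 0, "spin": 0, "gripper": -1},
    {"tx": -0.16, "ty": 0.6, "tz": 0, "spin": 0, "gripper": -1},
    {"tx": -0.16, "ty": 0.6, "tz": 0, "spin": 0, "gripper": -1},
    {"tx": -0.16, "ty": 0.6, "tz": 0, "spin": 0, "gripper": -1},
    {"tx": -0.16, "ty": 0.6, "tz": 0, "spin": 0, "gripper": -1},
  ],
)

```text
clock: 7.82
position: [509.5, 153.5, 249.8]
ee_rot: [0.018, 1.0, -0.0, -0.001]
contact_force: [0.2, -0.1, 0.5]
gripper_width: 85.6
```

Run:
```python
from h import *
im=snap('wrist','w5'); plan(511,155,124); print(proj(im,[511,155,160]))
D=im['depth']
pts=np.array([dep(im,u,v) for u in range(180,330) for v in range(100,330)]); q=pts[(abs(pts[:,2]-158)<7)]; print(len(q),q.mean(0).round(1),((q.min(0)+q.max(0))/2).round(1),np.ptp(q,axis=0).round(1))
```

```text
clock 7.88 pos [509.7 153.5 250.1] tx ty tz [-0.0054  0.0063  0.5045] spin -0.0018 F [-0.3 -0.2  0.6] w 85.5 tilt [ 5.e-04 -3.e-04 -1.e+00]
[254.91874733 202.53893335]
5798 [510.4 153.5 159.7] [512.1 154.1 157.2] [58.9 60.9 12.3]
```

View pics/w5.png

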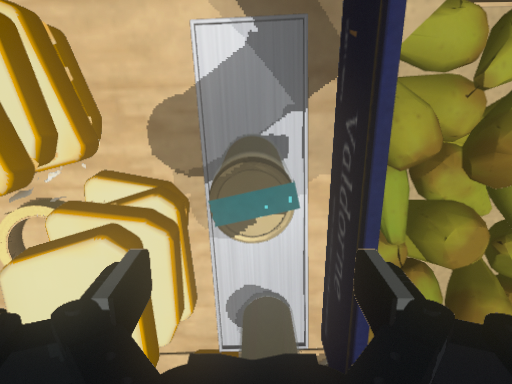

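Call:
play_rows(
  targets=[
    {"tx": -0.005, "ty": 0.003, "tz": 0.12, "spin": 0, "gripper": -1},
    {"tx": -0.005, "ty": 0.003, "tz": 0.24, "spin": 0, "gripper": -1},
    {"tx": -0.005, "ty": 0.003, "tz": 0.36, "spin": 0, "gripper": -1},
    {"tx": -0.005, "ty": 0.003, "tz": 0.46, "spin": 0, "gripper": -1},
    {"tx": -0.005, "ty": 0.003, "tz": 0.505, "spin": 0, "gripper": -1},
    {"tx": -0.005, "ty": 0.003, "tz": 0.505, "spin": 0, "gripper": -1},
    {"tx": -0.005, "ty": 0.003, "tz": 0.505, "spin": 0, "gripper": 1},
    {"tx": -0.005, "ty": 0.003, "tz": 0.505, "spin": 0, "gripper": 1},
    {"tx": -0.005, "ty": 0.003, "tz": 0.505, "spin": 0, "gripper": 1},
    {"tx": -0.005, "ty": 0.003, "tz": 0.505, "spin": 0, "gripper": 1},
    {"tx": -0.005, "ty": 0.003, "tz": 0.505, "spin": 0, "gripper": 1},
    {"tx": -0.005, "ty": 0.003, "tz": 0.505, "spin": 0, "gripper": 1},
  ],
)

```text
clock: 9.38
position: [512.0, 155.3, 125.6]
ee_rot: [0.017, 1.0, 0.0, 0.001]
contact_force: [-0.4, -2.0, 5.6]
gripper_width: 61.8
```

Run:
```python
from h import *
plan(); snap('scene','s6'); crop('s6',100,180,300,360,4,'c9')
```

```text
clock 9.38 pos [512.  155.3 125.6] tx ty tz [0. 0. 0.] spin 0.0006 F [-0.4 -2.   5.6] w 61.8 tilt [-2.2e-03  4.0e-04 -1.0e+00]
```

View pics/c9.png

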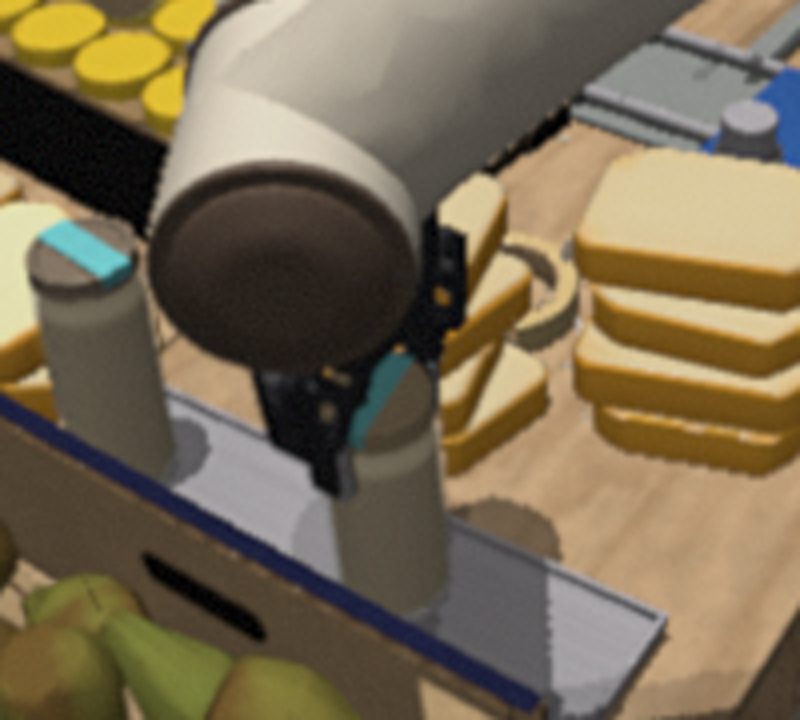

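Call:
play_rows(
  targets=[
    {"tx": 0, "ty": 0, "tz": -0.02, "spin": 0, "gripper": 1},
    {"tx": 0, "ty": 0, "tz": -0.08, "spin": 0, "gripper": 1},
    {"tx": 0, "ty": 0, "tz": -0.16, "spin": 0, "gripper": 1},
    {"tx": 0, "ty": 0, "tz": -0.26, "spin": 0, "gripper": 1},
    {"tx": 0, "ty": 0, "tz": -0.36, "spin": 0, "gripper": 1},
    {"tx": 0, "ty": 0, "tz": -0.46, "spin": 0, "gripper": 1},
    {"tx": 0, "ty": 0, "tz": -0.56, "spin": 0, "gripper": 1},
    {"tx": 0, "ty": 0, "tz": -0.64, "spin": 0, "gripper": 1},
    {"tx": 0, "ty": 0, "tz": -0.7, "spin": 0, "gripper": 1},
    {"tx": 0, "ty": 0, "tz": -0.72, "spin": 0, "gripper": 1},
    {"tx": 0, "ty": 0, "tz": -0.72, "spin": 0, "gripper": 1},
  ],
)

```text
clock: 10.8
position: [511.0, 155.3, 303.8]
ee_rot: [0.017, 1.0, 0.0, -0.0]
contact_force: [-0.1, -0.1, -3.7]
gripper_width: 62.1
```

Run:
```python
from h import *
plan(476.5,-363.3); snap('scene','s7'); snap('wrist','w7')
```

```text
clock 10.8 pos [511.  155.3 303.8] tx ty tz [ 6.740e-02 -2.078e+00 -1.000e-04] spin -0.0002 F [-0.1 -0.1 -3.7] w 62.1 tilt [ 6.e-04  1.e-04 -1.e+00]
```

View pics/s7.png

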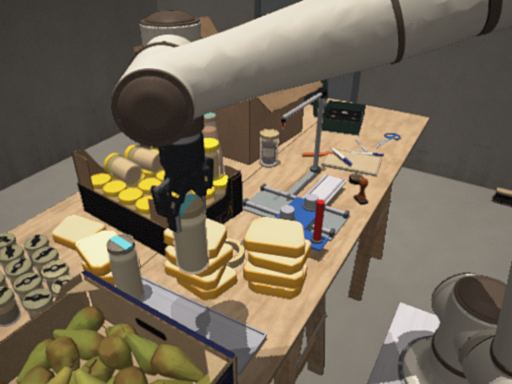

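View pics/w7.png

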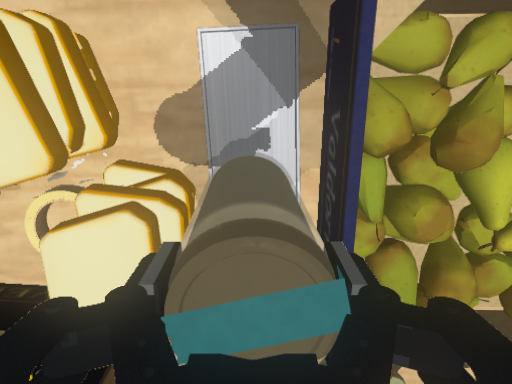

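Call:
play_rows(
  targets=[
    {"tx": 0, "ty": -0.02, "tz": 0, "spin": 0, "gripper": 1},
    {"tx": 0, "ty": -0.06, "tz": 0, "spin": 0, "gripper": 1},
    {"tx": 0.005, "ty": -0.12, "tz": 0, "spin": 0, "gripper": 1},
    {"tx": 0.01, "ty": -0.2, "tz": 0, "spin": 0, "gripper": 1},
    {"tx": 0.015, "ty": -0.3, "tz": 0, "spin": 0, "gripper": 1},
    {"tx": 0.02, "ty": -0.4, "tz": 0, "spin": 0, "gripper": 1},
    {"tx": 0.025, "ty": -0.5, "tz": 0, "spin": 0, "gripper": 1},
    {"tx": 0.03, "ty": -0.6, "tz": 0, "spin": 0, "gripper": 1},
    {"tx": 0.03, "ty": -0.7, "tz": 0, "spin": 0, "gripper": 1},
    {"tx": 0.03, "ty": -0.8, "tz": 0, "spin": 0, "gripper": 1},
    {"tx": 0.03, "ty": -0.88, "tz": 0, "spin": 0, "gripper": 1},
    {"tx": 0.03, "ty": -0.95, "tz": 0, "spin": 0, "gripper": 1},
  ],
)

```text
clock: 12.4
position: [495.1, -83.6, 304.2]
ee_rot: [0.018, 1.0, -0.0, 0.0]
contact_force: [0.6, 0.0, -2.8]
gripper_width: 61.8
```

Call:
play_rows(
  targets=[
    {"tx": 0.005, "ty": -0.07, "tz": 0, "spin": 0, "gripper": 1},
    {"tx": 0.01, "ty": -0.16, "tz": 0, "spin": 0, "gripper": 1},
    {"tx": 0.015, "ty": -0.26, "tz": 0, "spin": 0, "gripper": 1},
    {"tx": 0.02, "ty": -0.36, "tz": 0, "spin": 0, "gripper": 1},
    {"tx": 0.025, "ty": -0.46, "tz": 0, "spin": 0, "gripper": 1},
    {"tx": 0.03, "ty": -0.56, "tz": 0, "spin": 0, "gripper": 1},
    {"tx": 0.035, "ty": -0.66, "tz": 0, "spin": 0, "gripper": 1},
    {"tx": 0.037, "ty": -0.76, "tz": 0, "spin": 0, "gripper": 1},
    {"tx": 0.037, "ty": -0.86, "tz": 0, "spin": 0, "gripper": 1},
    {"tx": 0.037, "ty": -0.93, "tz": 0, "spin": 0, "gripper": 1},
    {"tx": 0.037, "ty": -0.97, "tz": 0, "spin": 0, "gripper": 1},
    {"tx": 0.037, "ty": -0.99, "tz": 0, "spin": 0, "gripper": 1},
  ],
)

```text
clock: 13.9
position: [478.0, -329.2, 303.9]
ee_rot: [0.017, 1.0, 0.0, -0.0]
contact_force: [0.3, -0.2, -3.2]
gripper_width: 61.7
```

Run:
```python
from h import *
plan(476.5,-363.3)
```

```text
clock 13.9 pos [ 478.  -329.2  303.9] tx ty tz [ 0.0013 -0.1367 -0.    ] spin -0.0004 F [ 0.3 -0.2 -3.2] w 61.7 tilt [ 2.e-04  3.e-04 -1.e+00]
```

Call:
play_rows(
  targets=[
    {"tx": 0.001, "ty": -0.04, "tz": 0, "spin": 0, "gripper": 1},
    {"tx": 0.001, "ty": -0.09, "tz": 0, "spin": 0, "gripper": 1},
    {"tx": 0.001, "ty": -0.125, "tz": 0.02, "spin": 0, "gripper": 1},
    {"tx": 0.001, "ty": -0.135, "tz": 0.07, "spin": 0, "gripper": 1},
    {"tx": 0.001, "ty": -0.135, "tz": 0.14, "spin": 0, "gripper": 1},
    {"tx": 0.001, "ty": -0.135, "tz": 0.21, "spin": 0, "gripper": 1},
    {"tx": 0.001, "ty": -0.135, "tz": 0.28, "spin": 0, "gripper": 1},
    {"tx": 0.001, "ty": -0.135, "tz": 0.34, "spin": 0, "gripper": 1},
    {"tx": 0.001, "ty": -0.135, "tz": 0.38, "spin": 0, "gripper": 1},
    {"tx": 0.001, "ty": -0.135, "tz": 0.395, "spin": 0, "gripper": 1},
    {"tx": 0.001, "ty": -0.135, "tz": 0.395, "spin": 0, "gripper": 1},
  ],
)

```text
clock: 15.28
position: [476.8, -362.6, 205.4]
ee_rot: [0.017, 1.0, -0.0, 0.0]
contact_force: [0.8, -0.0, -1.9]
gripper_width: 61.9
```

Run:
```python
from h import *
plan(476.5,-363.3,191.6); snap('scene','s8'); snap('wrist','w8'); crop('s8',230,80,380,250,4,'c10')
```

```text
clock 15.28 pos [ 476.8 -362.6  205.4] tx ty tz [ 0.0012 -0.0027  0.0552] spin -0.0 F [ 0.8 -0.  -1.9] w 61.9 tilt [-2.e-04 -2.e-04 -1.e+00]
```

View pics/c10.png

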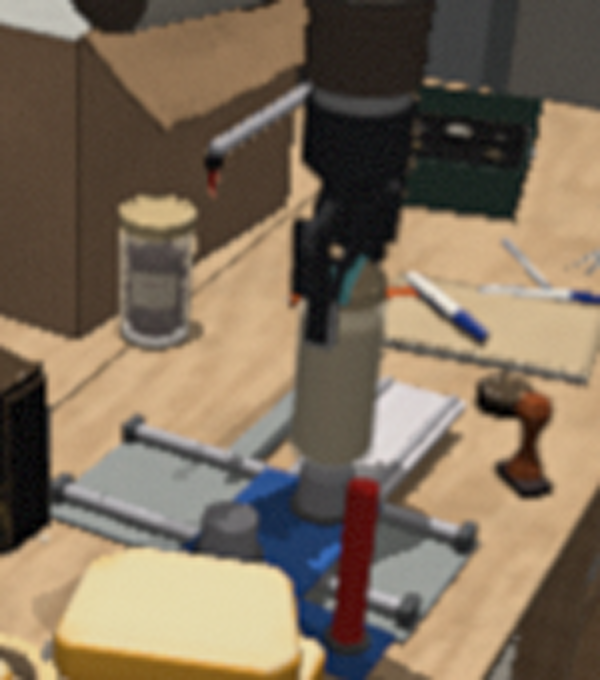

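View pics/w8.png

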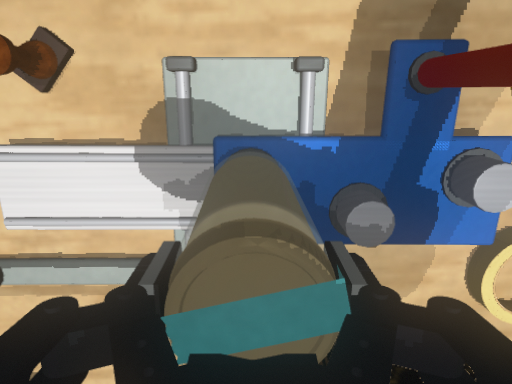

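Run:
```python
from h import *
w=load('w8')
for p in [(482.9,-173.5,80),(509.7,-269.4,80)]: print(proj(w,p))
print(atz(w,370,222,80),atz(w,497,187,80))
for x,y in [(482.9,-173.5),(509.7,-269.4)]:
    c=proj(w,[x,y,80]).astype(int)
    pts=np.array([dep(w,u,v) for u in range(c[0]-45,min(512,c[0]+45)) for v in range(c[1]-45,c[1]+45)]); s=pts[abs(pts[:,2]-80)<5]
    print(len(s),s.mean(0).round(1),((s.min(0)+s.max(0))/2).round(1),np.ptp(s,axis=0).round(1))
s=load('s8'); print('P3 in s8 crop',(proj(s,[476.5,-363.3,80])-[230,80])*4,'jar bottom ctr', (proj(s,[476.8,-362.6,93.8])-[230,80])*4,'ped base',(proj(s,[476.5,-363.3,46])-[230,80])*4, 'lid',(proj(s,[476.8,-362.6,240])-[230,80])*4)
```

```text
[500.38876182 185.24427671]
[371.24519097 221.65323139]
[ 509.96445448 -270.36607972   80.        ] [ 484.21679089 -175.79872232   80.        ]
1870 [ 484.1 -180.3   81. ] [ 484.6 -179.2   79.3] [39.6 31.6  8.6]
1912 [ 510.3 -271.9   81.2] [ 511.5 -271.    79.3] [40.1 39.3  8.7]
P3 in s8 crop [327.6725289 466.3031849] jar bottom ctr [328.41940121 450.68806457] ped base [324.0251974  504.76209461] lid [345.25140592 269.57202579]
```

Call:
play_rows(
  targets=[
    {"tx": 0, "ty": -0.003, "tz": 0.012, "spin": 0, "gripper": 1},
    {"tx": 0, "ty": -0.003, "tz": 0.024, "spin": 0, "gripper": 1},
    {"tx": 0, "ty": -0.003, "tz": 0.036, "spin": 0, "gripper": 1},
    {"tx": 0, "ty": -0.003, "tz": 0.045, "spin": 0, "gripper": 1},
    {"tx": 0, "ty": -0.003, "tz": 0.052, "spin": 0, "gripper": 1},
    {"tx": 0, "ty": -0.003, "tz": 0.052, "spin": 0, "gripper": 1},
  ],
)

```text
clock: 16.12
position: [476.6, -363.3, 192.1]
ee_rot: [0.017, 1.0, 0.0, -0.0]
contact_force: [0.2, -0.4, -4.1]
gripper_width: 62.1
```

Call:
play_rows(
  targets=[
    {"tx": 0, "ty": 0, "tz": 0.004, "spin": 0, "gripper": 1},
    {"tx": 0, "ty": 0, "tz": 0.008, "spin": 0, "gripper": 1},
    {"tx": 0, "ty": 0, "tz": 0.008, "spin": 0, "gripper": 1},
  ],
)

```text
clock: 16.5
position: [477.0, -363.4, 191.5]
ee_rot: [0.017, 1.0, -0.0, 0.001]
contact_force: [-0.8, 1.3, 4.9]
gripper_width: 62.2
```

Call:
play_rows(
  targets=[
    {"tx": 0, "ty": 0, "tz": 0, "spin": 0, "gripper": 0},
    {"tx": 0, "ty": 0, "tz": 0, "spin": 0, "gripper": -0.5},
    {"tx": 0, "ty": 0, "tz": 0, "spin": 0, "gripper": -1},
    {"tx": 0, "ty": 0, "tz": 0, "spin": 0, "gripper": -1},
    {"tx": 0, "ty": 0, "tz": 0, "spin": 0, "gripper": -1},
    {"tx": 0, "ty": 0, "tz": -0.05, "spin": 0, "gripper": -1},
    {"tx": 0, "ty": 0, "tz": -0.12, "spin": 0, "gripper": -1},
    {"tx": 0, "ty": 0, "tz": -0.24, "spin": 0, "gripper": -1},
    {"tx": 0, "ty": 0, "tz": -0.36, "spin": 0, "gripper": -1},
    {"tx": 0, "ty": 0, "tz": -0.44, "spin": 0, "gripper": -1},
    {"tx": 0, "ty": 0, "tz": -0.44, "spin": 0, "gripper": -1},
  ],
)

```text
clock: 17.88
position: [477.4, -363.8, 303.0]
ee_rot: [0.017, 1.0, -0.001, 0.002]
contact_force: [0.1, 0.4, -0.3]
gripper_width: 85.0
```

Run:
```python
from h import *
plan(698.5,164.5,270); snap('scene','s9'); snap('wrist','w9')
s=load('s9');w=load('w9')
pts=np.array([dep(w,u,v) for u in range(150,350) for v in range(80,340)]); q=pts[abs(pts[:,2]-226)<7]; print(len(q),q.mean(0).round(1),((q.min(0)+q.max(0))/2).round(1),np.ptp(q,axis=0).round(1))
pts=np.array([dep(s,u,v) for u in range(100,140) for v in range(230,260)]); q=pts[abs(pts[:,2]-180)<5]; print(len(q),q.mean(0).round(1),((q.min(0)+q.max(0))/2).round(1))
```

```text
clock 17.88 pos [ 477.4 -363.8  303. ] tx ty tz [-0.8119  2.142   0.1312] spin 0.0001 F [ 0.1  0.4 -0.3] w 85.0 tilt [-0.0048 -0.0023 -1.    ]
6498 [ 475.8 -365.2  225.7] [ 477.3 -364.3  224.5] [58.3 61.3 10.9]
348 [698.3 165.9 177.7] [699.  165.3 178.5]
```

View pics/s9.png

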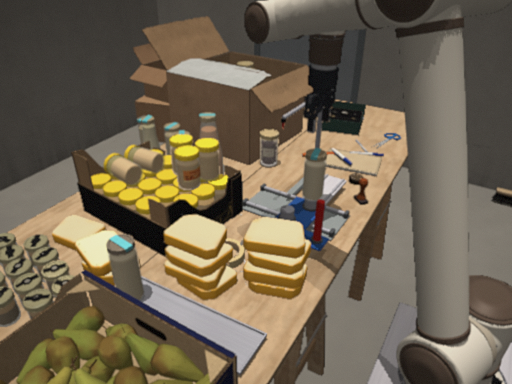

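Call:
play_rows(
  targets=[
    {"tx": 0, "ty": 0.15, "tz": 0, "spin": 0, "gripper": -1},
    {"tx": 0, "ty": 0.4, "tz": 0, "spin": 0, "gripper": -1},
    {"tx": -0.05, "ty": 0.65, "tz": 0, "spin": 0, "gripper": -1},
    {"tx": -0.15, "ty": 0.88, "tz": 0, "spin": 0, "gripper": -1},
  ],
)

```text
clock: 18.48
position: [520.1, -144.2, 299.6]
ee_rot: [0.017, 1.0, 0.0, -0.001]
contact_force: [0.8, -0.7, 0.0]
gripper_width: 85.4
```

Call:
play_rows(
  targets=[
    {"tx": -0.1, "ty": 0.22, "tz": 0, "spin": 0, "gripper": -1},
    {"tx": -0.2, "ty": 0.44, "tz": 0, "spin": 0, "gripper": -1},
    {"tx": -0.3, "ty": 0.66, "tz": 0, "spin": 0, "gripper": -1},
    {"tx": -0.4, "ty": 0.88, "tz": 0, "spin": 0, "gripper": -1},
    {"tx": -0.5, "ty": 0.99, "tz": 0, "spin": 0, "gripper": -1},
  ],
)

```text
clock: 19.1
position: [654.4, 100.0, 298.4]
ee_rot: [0.016, 1.0, -0.0, -0.001]
contact_force: [-0.5, -0.9, 0.4]
gripper_width: 85.1
```

Run:
```python
from h import *
plan(698.5,164.5,260)
```

```text
clock 19.1 pos [654.4 100.  298.4] tx ty tz [-0.1685  0.2634  0.1531] spin 0.0033 F [-0.5 -0.9  0.4] w 85.1 tilt [ 2.9e-03 -7.0e-04 -1.0e+00]
```

Call:
play_rows(
  targets=[
    {"tx": -0.08, "ty": 0.13, "tz": 0.05, "spin": 0, "gripper": -1},
    {"tx": -0.155, "ty": 0.25, "tz": 0.1, "spin": 0, "gripper": -1},
    {"tx": -0.155, "ty": 0.25, "tz": 0.14, "spin": 0, "gripper": -1},
    {"tx": -0.155, "ty": 0.25, "tz": 0.14, "spin": 0, "gripper": -1},
    {"tx": -0.155, "ty": 0.25, "tz": 0.14, "spin": 0, "gripper": -1},
  ],
)

```text
clock: 19.73
position: [695.0, 157.3, 266.0]
ee_rot: [0.017, 1.0, -0.0, 0.0]
contact_force: [-0.9, -0.1, -0.1]
gripper_width: 85.4
```

Run:
```python
from h import *
w=snap('wrist','w10')
pts=np.array([dep(w,u,v) for u in range(150,380) for v in range(80,340)]); q=pts[abs(pts[:,2]-179)<6]; print(len(q),q.mean(0).round(1),((q.min(0)+q.max(0))/2).round(1),np.ptp(q,axis=0).round(1))
plan(698.5,164.5,144)
```

```text
5840 [699.6 163.9 179.7] [700.7 163.9 178.1] [61.5 58.2 10.2]
clock 19.77 pos [695.1 157.3 266.5] tx ty tz [-0.0119  0.0289  0.49  ] spin -0.0012 F [-0.2  0.5  0.6] w 85.6 tilt [-1.4e-03  3.0e-04 -1.0e+00]
```

View pics/w10.png

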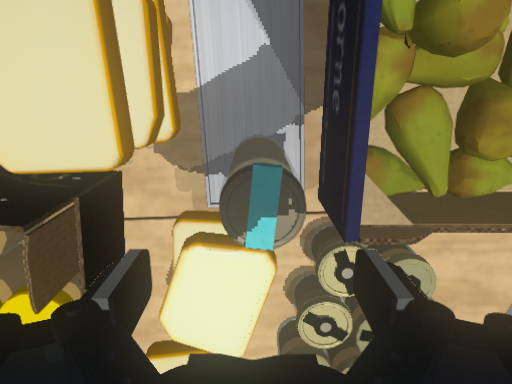

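Call:
play_rows(
  targets=[
    {"tx": -0.018, "ty": 0.027, "tz": 0.04, "spin": 0, "gripper": -1},
    {"tx": -0.018, "ty": 0.027, "tz": 0.14, "spin": 0, "gripper": -1},
    {"tx": -0.018, "ty": 0.027, "tz": 0.26, "spin": 0, "gripper": -1},
    {"tx": -0.018, "ty": 0.027, "tz": 0.37, "spin": 0, "gripper": -1},
    {"tx": -0.018, "ty": 0.027, "tz": 0.45, "spin": 0, "gripper": -1},
    {"tx": -0.018, "ty": 0.027, "tz": 0.49, "spin": 0, "gripper": -1},
    {"tx": -0.018, "ty": 0.027, "tz": 0.49, "spin": 0, "gripper": -1},
    {"tx": -0.018, "ty": 0.027, "tz": 0.49, "spin": 0, "gripper": 1},
    {"tx": -0.018, "ty": 0.027, "tz": 0.49, "spin": 0, "gripper": 1},
    {"tx": -0.018, "ty": 0.027, "tz": 0.49, "spin": 0, "gripper": 1},
    {"tx": -0.018, "ty": 0.027, "tz": 0.49, "spin": 0, "gripper": 1},
    {"tx": -0.018, "ty": 0.027, "tz": 0.49, "spin": 0, "gripper": 1},
  ],
)

```text
clock: 21.28
position: [700.8, 164.9, 144.5]
ee_rot: [0.017, 1.0, 0.0, 0.002]
contact_force: [-0.3, -0.7, 5.3]
gripper_width: 61.6
```

Call:
play_rows(
  targets=[
    {"tx": 0, "ty": 0, "tz": 0, "spin": 0, "gripper": 1},
    {"tx": 0, "ty": 0, "tz": 0, "spin": 0, "gripper": 1},
  ],
)

```text
clock: 21.52
position: [700.8, 165.0, 144.5]
ee_rot: [0.017, 1.0, 0.0, 0.002]
contact_force: [-0.7, -1.9, 6.2]
gripper_width: 61.9
```

Call:
play_rows(
  targets=[
    {"tx": 0, "ty": 0, "tz": -0.02, "spin": 0, "gripper": 1},
    {"tx": 0, "ty": 0, "tz": -0.08, "spin": 0, "gripper": 1},
    {"tx": 0, "ty": 0, "tz": -0.16, "spin": 0, "gripper": 1},
    {"tx": 0, "ty": 0, "tz": -0.26, "spin": 0, "gripper": 1},
    {"tx": 0, "ty": 0, "tz": -0.36, "spin": 0, "gripper": 1},
    {"tx": 0, "ty": 0, "tz": -0.46, "spin": 0, "gripper": 1},
    {"tx": 0, "ty": 0, "tz": -0.56, "spin": 0, "gripper": 1},
    {"tx": 0, "ty": 0, "tz": -0.64, "spin": 0, "gripper": 1},
    {"tx": 0, "ty": 0, "tz": -0.7, "spin": 0, "gripper": 1},
    {"tx": 0, "ty": 0, "tz": -0.72, "spin": 0, "gripper": 1},
    {"tx": 0, "ty": 0, "tz": -0.72, "spin": 0, "gripper": 1},
  ],
)

```text
clock: 22.9
position: [699.7, 164.9, 322.3]
ee_rot: [0.017, 1.0, 0.0, -0.0]
contact_force: [-0.1, -0.5, -4.5]
gripper_width: 62.0
```

Run:
```python
from h import *
plan(509.7,-269.4); snap('scene','s11'); w=snap('wrist','w11')
z=read_state()['position'][2]-144.5+180
pts=np.array([dep(w,u,v) for u in range(150,380) for v in range(150,360)]); q=pts[abs(pts[:,2]-z)<8]; print(z,len(q),q.mean(0).round(1),((q.min(0)+q.max(0))/2).round(1),np.ptp(q,axis=0).round(1))
```

```text
clock 22.9 pos [699.7 164.9 322.3] tx ty tz [ 7.0050e-01 -1.7622e+00  6.0000e-04] spin -0.0002 F [-0.1 -0.5 -4.5] w 62.0 tilt [ 9.e-04  0.e+00 -1.e+00]
356.9800699752777 20341 [691.8 165.8 356.5] [692.6 168.  357. ] [48.2 74.7 16. ]
```

View pics/s11.png

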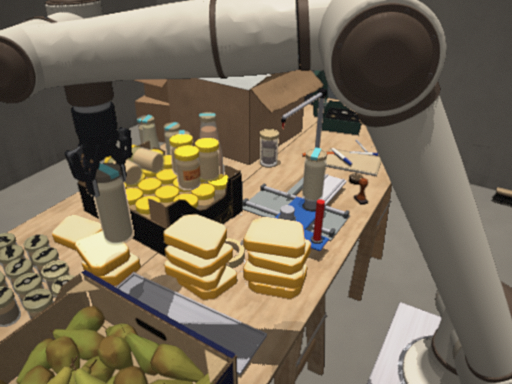

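View pics/w11.png

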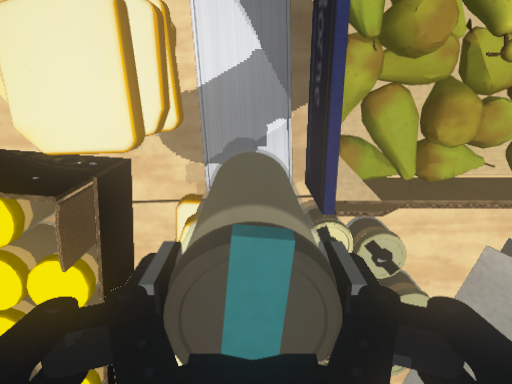

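Call:
play_rows(
  targets=[
    {"tx": 0.02, "ty": 0, "tz": 0, "spin": 0, "gripper": 1},
    {"tx": 0.06, "ty": -0.02, "tz": 0, "spin": 0, "gripper": 1},
    {"tx": 0.13, "ty": -0.05, "tz": 0, "spin": 0, "gripper": 1},
    {"tx": 0.21, "ty": -0.09, "tz": 0, "spin": 0, "gripper": 1},
    {"tx": 0.29, "ty": -0.14, "tz": 0, "spin": 0, "gripper": 1},
    {"tx": 0.37, "ty": -0.19, "tz": 0, "spin": 0, "gripper": 1},
    {"tx": 0.45, "ty": -0.25, "tz": 0, "spin": 0, "gripper": 1},
    {"tx": 0.52, "ty": -0.32, "tz": 0, "spin": 0, "gripper": 1},
    {"tx": 0.58, "ty": -0.4, "tz": 0, "spin": 0, "gripper": 1},
    {"tx": 0.63, "ty": -0.49, "tz": 0, "spin": 0, "gripper": 1},
    {"tx": 0.66, "ty": -0.58, "tz": 0, "spin": 0, "gripper": 1},
    {"tx": 0.68, "ty": -0.68, "tz": 0, "spin": 0, "gripper": 1},
  ],
)

```text
clock: 24.5
position: [523.6, -0.7, 323.1]
ee_rot: [0.017, 1.0, 0.0, 0.0]
contact_force: [1.8, 0.2, -3.6]
gripper_width: 61.8
```

Call:
play_rows(
  targets=[
    {"tx": 0.005, "ty": -0.1, "tz": 0, "spin": 0, "gripper": 1},
    {"tx": 0.01, "ty": -0.2, "tz": 0, "spin": 0, "gripper": 1},
    {"tx": 0.015, "ty": -0.3, "tz": 0, "spin": 0, "gripper": 1},
    {"tx": 0.018, "ty": -0.4, "tz": 0, "spin": 0, "gripper": 1},
    {"tx": 0.02, "ty": -0.5, "tz": 0, "spin": 0, "gripper": 1},
    {"tx": 0.02, "ty": -0.6, "tz": 0, "spin": 0, "gripper": 1},
    {"tx": 0.02, "ty": -0.7, "tz": 0, "spin": 0, "gripper": 1},
    {"tx": 0.02, "ty": -0.8, "tz": 0, "spin": 0, "gripper": 1},
    {"tx": 0.02, "ty": -0.89, "tz": 0, "spin": 0, "gripper": 1},
    {"tx": 0.02, "ty": -0.96, "tz": 0, "spin": 0, "gripper": 1},
    {"tx": 0.02, "ty": -0.99, "tz": 0, "spin": 0, "gripper": 1},
    {"tx": 0.02, "ty": -1.0, "tz": 0, "spin": 0, "gripper": 1},
  ],
)

```text
clock: 26.0
position: [510.7, -249.2, 322.7]
ee_rot: [0.017, 1.0, 0.0, -0.0]
contact_force: [-0.2, 0.0, -4.6]
gripper_width: 62.2
```

Run:
```python
from h import *
plan(509.7,-269.4,225)
```

```text
clock 26.0 pos [ 510.7 -249.2  322.7] tx ty tz [ 0.001  -0.0808  0.3906] spin -0.0006 F [-0.2  0.  -4.6] w 62.2 tilt [ 2.e-04  2.e-04 -1.e+00]
```

Call:
play_rows(
  targets=[
    {"tx": 0.001, "ty": -0.03, "tz": 0, "spin": 0, "gripper": 1},
    {"tx": 0.001, "ty": -0.06, "tz": 0, "spin": 0, "gripper": 1},
    {"tx": 0.001, "ty": -0.08, "tz": 0.02, "spin": 0, "gripper": 1},
    {"tx": 0.001, "ty": -0.08, "tz": 0.07, "spin": 0, "gripper": 1},
    {"tx": 0.001, "ty": -0.08, "tz": 0.14, "spin": 0, "gripper": 1},
    {"tx": 0.001, "ty": -0.08, "tz": 0.21, "spin": 0, "gripper": 1},
    {"tx": 0.001, "ty": -0.08, "tz": 0.28, "spin": 0, "gripper": 1},
    {"tx": 0.001, "ty": -0.08, "tz": 0.34, "spin": 0, "gripper": 1},
    {"tx": 0.001, "ty": -0.08, "tz": 0.38, "spin": 0, "gripper": 1},
    {"tx": 0.001, "ty": -0.08, "tz": 0.395, "spin": 0, "gripper": 1},
    {"tx": 0.001, "ty": -0.08, "tz": 0.395, "spin": 0, "gripper": 1},
  ],
)

```text
clock: 27.38
position: [510.0, -269.0, 224.2]
ee_rot: [0.017, 1.0, -0.0, 0.0]
contact_force: [-0.2, -0.0, -4.1]
gripper_width: 62.1
```

Run:
```python
from h import *
plan(509.7,-269.4,210.5); s=snap('scene','s12'); snap('top','t12'); snap('wrist','w12'); crop('s12',230,80,380,250,4,'c12')
print((proj(s,[509.7,-269.4,80])-[230,80])*4,(proj(s,[509.7,-269.4,46])-[230,80])*4)
w=load('w12'); print(proj(w,[482.9,-173.5,80]))
```

```text
clock 27.38 pos [ 510.  -269.   224.2] tx ty tz [ 0.0011 -0.0016  0.0547] spin 0.0001 F [-0.2 -0.  -4.1] w 62.1 tilt [-2.e-04 -2.e-04 -1.e+00]
[230.79976399 514.19921162] [228.43413966 553.7135602 ]
[371.07275929 142.54090956]
```

View pics/c12.png

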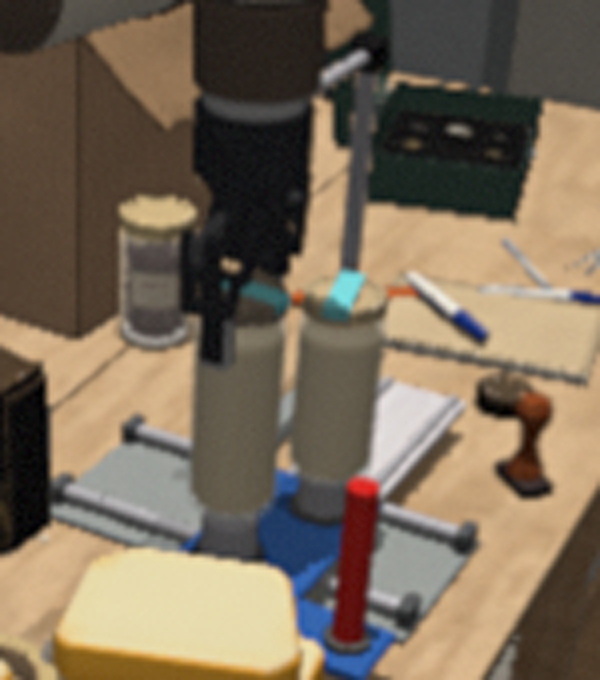

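View pics/w12.png

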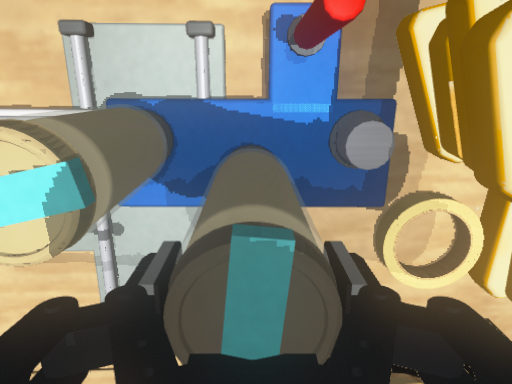

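Call:
play_rows(
  targets=[
    {"tx": 0.001, "ty": -0.002, "tz": 0.012, "spin": 0, "gripper": 1},
    {"tx": 0.001, "ty": -0.002, "tz": 0.024, "spin": 0, "gripper": 1},
    {"tx": 0.001, "ty": -0.002, "tz": 0.036, "spin": 0, "gripper": 1},
    {"tx": 0.001, "ty": -0.002, "tz": 0.045, "spin": 0, "gripper": 1},
    {"tx": 0.001, "ty": -0.002, "tz": 0.052, "spin": 0, "gripper": 1},
    {"tx": 0.001, "ty": -0.002, "tz": 0.056, "spin": 0, "gripper": 1},
    {"tx": 0.001, "ty": -0.002, "tz": 0.058, "spin": 0, "gripper": 1},
    {"tx": 0.001, "ty": -0.002, "tz": 0.058, "spin": 0, "gripper": 1},
  ],
)

```text
clock: 28.52
position: [509.7, -269.4, 210.5]
ee_rot: [0.017, 1.0, -0.0, 0.0]
contact_force: [-1.8, 1.7, 1.8]
gripper_width: 61.7
```

Contact made; release and rise.

Call:
play_rows(
  targets=[
    {"tx": 0, "ty": 0, "tz": 0, "spin": 0, "gripper": 0},
    {"tx": 0, "ty": 0, "tz": 0, "spin": 0, "gripper": -0.5},
    {"tx": 0, "ty": 0, "tz": 0, "spin": 0, "gripper": -1},
    {"tx": 0, "ty": 0, "tz": 0, "spin": 0, "gripper": -1},
    {"tx": 0, "ty": 0, "tz": 0, "spin": 0, "gripper": -1},
    {"tx": 0, "ty": 0, "tz": -0.05, "spin": 0, "gripper": -1},
    {"tx": 0, "ty": 0, "tz": -0.12, "spin": 0, "gripper": -1},
    {"tx": 0, "ty": 0, "tz": -0.24, "spin": 0, "gripper": -1},
    {"tx": 0, "ty": 0, "tz": -0.36, "spin": 0, "gripper": -1},
    {"tx": 0, "ty": 0, "tz": -0.4, "spin": 0, "gripper": -1},
    {"tx": 0, "ty": 0, "tz": -0.4, "spin": 0, "gripper": -1},
  ],
)

```text
clock: 29.9
position: [509.6, -269.3, 310.0]
ee_rot: [0.017, 1.0, 0.0, 0.001]
contact_force: [-0.4, 0.2, -0.0]
gripper_width: 85.3
```

Run:
```python
from h import *
plan(395.7,-221.5); w=snap('wrist','w13'); s=snap('scene','s13')
for z,(a,b,c,d) in [(246,(150,80,360,340)),(226,(0,80,150,300))]:
    pts=np.array([dep(w,u,v) for u in range(a,c) for v in range(b,d)]); q=pts[abs(pts[:,2]-z)<7]; print(len(q),q.mean(0).round(1),((q.min(0)+q.max(0))/2).round(1),np.ptp(q,axis=0).round(1))
```

```text
clock 29.9 pos [ 509.6 -269.3  310. ] tx ty tz [ 0.4619  0.1757 -0.0006] spin -0.0002 F [-0.4  0.2 -0. ] w 85.3 tilt [-1.3e-03  1.0e-04 -1.0e+00]
7143 [ 508.8 -270.6  245.7] [ 509.6 -270.8  244.2] [60.8 57.9 10.3]
7047 [ 476.  -364.6  225.4] [ 477.5 -364.6  224.3] [59.  62.1 10.6]
```

View pics/w13.png

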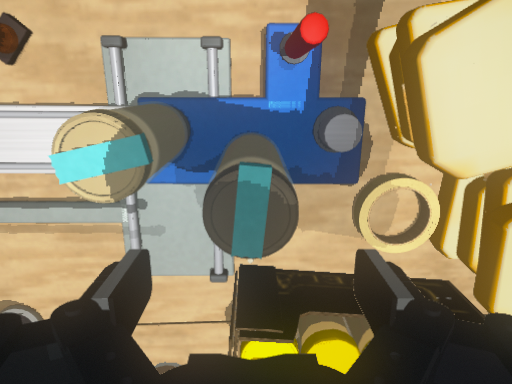

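View pics/s13.png

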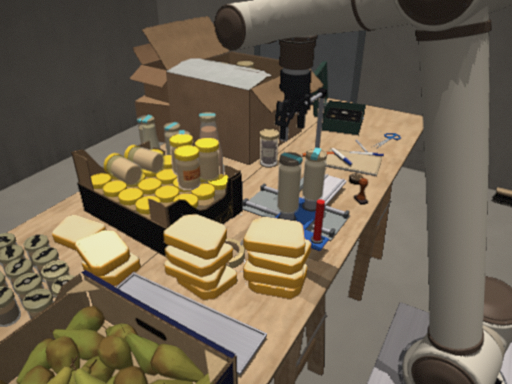

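Call:
play_rows(
  targets=[
    {"tx": 0.15, "ty": 0.05, "tz": 0, "spin": 0, "gripper": -1},
    {"tx": 0.32, "ty": 0.12, "tz": 0, "spin": 0, "gripper": -1},
    {"tx": 0.462, "ty": 0.176, "tz": 0, "spin": 0, "gripper": -1},
    {"tx": 0.462, "ty": 0.176, "tz": 0.04, "spin": 0, "gripper": -1},
    {"tx": 0.462, "ty": 0.176, "tz": 0.14, "spin": 0, "gripper": -1},
    {"tx": 0.462, "ty": 0.176, "tz": 0.24, "spin": 0, "gripper": -1},
    {"tx": 0.462, "ty": 0.176, "tz": 0.28, "spin": 0, "gripper": -1},
    {"tx": 0.462, "ty": 0.176, "tz": 0.28, "spin": 0, "gripper": -1},
  ],
)

```text
clock: 31.0
position: [395.6, -221.6, 238.6]
ee_rot: [0.017, 1.0, 0.0, -0.001]
contact_force: [1.0, 0.5, 0.4]
gripper_width: 85.2
```

Run:
```python
from h import *
plan(395.7,-221.5,151.5); w=snap('wrist','w14'); s=snap('scene','s14')
pts=np.array([dep(w,u,v) for u in range(220,300) for v in range(150,260)]); q=pts[abs(pts[:,2]-170)<7]; print(len(q),q.mean(0).round(1),((q.min(0)+q.max(0))/2).round(1),np.ptp(q,axis=0).round(1))
```

```text
clock 31.0 pos [ 395.6 -221.6  238.6] tx ty tz [-0.0012  0.0005  0.3484] spin -0.0001 F [1.  0.5 0.4] w 85.2 tilt [ 2.5e-03  1.0e-04 -1.0e+00]
966 [ 396.9 -221.5  170.6] [ 398.1 -221.4  168.2] [21.1 21.3  9.7]
```

View pics/w14.png

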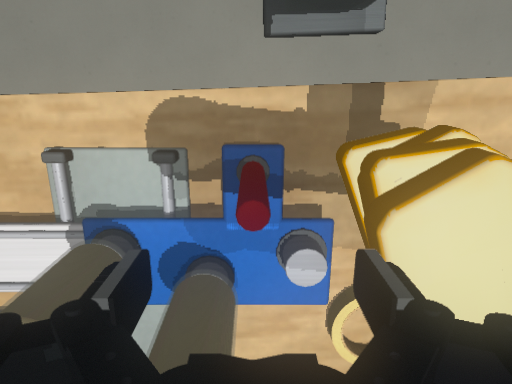

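Call:
play_rows(
  targets=[
    {"tx": -0.004, "ty": 0, "tz": 0.08, "spin": 0, "gripper": -1},
    {"tx": -0.004, "ty": 0, "tz": 0.16, "spin": 0, "gripper": -1},
    {"tx": -0.004, "ty": 0, "tz": 0.26, "spin": 0, "gripper": -1},
    {"tx": -0.004, "ty": 0, "tz": 0.33, "spin": 0, "gripper": -1},
    {"tx": -0.004, "ty": 0, "tz": 0.35, "spin": 0, "gripper": -0.5},
    {"tx": -0.004, "ty": 0, "tz": 0.35, "spin": 0, "gripper": 0},
    {"tx": -0.004, "ty": 0, "tz": 0.35, "spin": 0, "gripper": 0.3},
    {"tx": -0.004, "ty": 0, "tz": 0.35, "spin": 0, "gripper": 0.5},
    {"tx": -0.004, "ty": 0, "tz": 0.35, "spin": 0, "gripper": 1},
    {"tx": -0.004, "ty": 0, "tz": 0.35, "spin": 0, "gripper": 1},
    {"tx": -0.004, "ty": 0, "tz": 0.35, "spin": 0, "gripper": 1},
    {"tx": -0.004, "ty": 0, "tz": 0.35, "spin": 0, "gripper": 1},
  ],
)

```text
clock: 32.6
position: [397.2, -221.7, 153.1]
ee_rot: [0.017, 1.0, -0.0, 0.001]
contact_force: [-0.3, 1.6, 5.8]
gripper_width: 20.4
```

Call:
play_rows(
  targets=[
    {"tx": 0, "ty": 0, "tz": 0, "spin": 0, "gripper": 1},
    {"tx": 0, "ty": 0, "tz": 0, "spin": 0, "gripper": 1},
  ],
)

```text
clock: 32.85
position: [397.2, -221.7, 153.1]
ee_rot: [0.017, 1.0, -0.0, 0.001]
contact_force: [-1.1, 1.6, 6.7]
gripper_width: 20.2
```

Run:
```python
from h import *
plan(); s=snap('scene','s15'); crop('s15',230,80,380,250,4,'c15')
x=np.array([.99943,-.03385]);y=np.array([.03385,.99943]);N=np.array([590.9,-382.2])
for n,j in [('tape',(476.9,-364.4)),('grey',(509.5,-270.3))]: print(n,(N-j)@x,(N-j)@y)
```

```text
clock 32.85 pos [ 397.2 -221.7  153.1] tx ty tz [0. 0. 0.] spin 0.0002 F [-1.1  1.6  6.7] w 20.2 tilt [-1.8e-03 -5.0e-04 -1.0e+00]
tape 114.53755000000001 -13.930954000000012
grey 85.14141699999998 -109.08082699999999
```

View pics/c15.png

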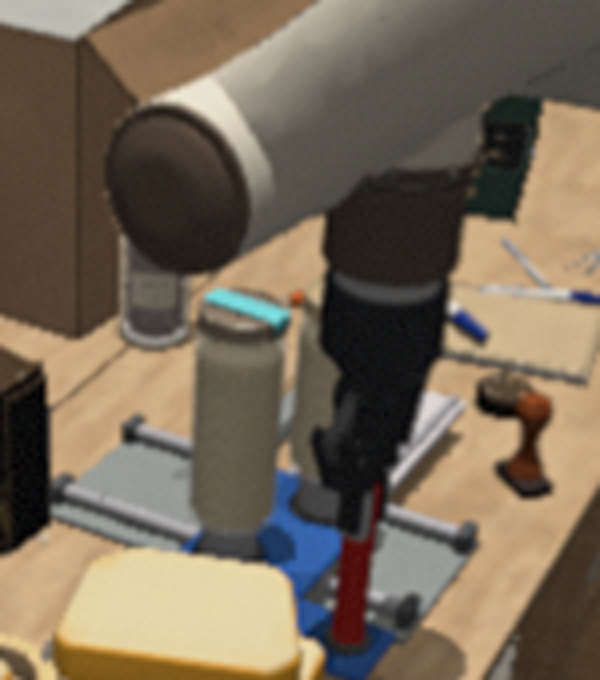

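Call:
play_rows(
  targets=[
    {"tx": -0.004, "ty": 0, "tz": 0, "spin": 0, "gripper": 1},
    {"tx": -0.012, "ty": -0.001, "tz": 0, "spin": 0, "gripper": 1},
    {"tx": -0.024, "ty": -0.003, "tz": 0, "spin": 0, "gripper": 1},
    {"tx": -0.04, "ty": -0.006, "tz": 0, "spin": 0, "gripper": 1},
    {"tx": -0.06, "ty": -0.009, "tz": 0, "spin": 0, "gripper": 1},
    {"tx": -0.084, "ty": -0.013, "tz": 0, "spin": 0, "gripper": 1},
    {"tx": -0.108, "ty": -0.017, "tz": 0, "spin": 0, "gripper": 1},
    {"tx": -0.132, "ty": -0.021, "tz": 0, "spin": 0, "gripper": 1},
    {"tx": -0.152, "ty": -0.024, "tz": 0, "spin": 0, "gripper": 1},
    {"tx": -0.168, "ty": -0.026, "tz": 0, "spin": 0, "gripper": 1},
    {"tx": -0.176, "ty": -0.028, "tz": 0, "spin": 0, "gripper": 1},
    {"tx": -0.18, "ty": -0.028, "tz": 0, "spin": 0, "gripper": 1},
  ],
)

```text
clock: 34.4
position: [441.6, -230.1, 153.1]
ee_rot: [0.017, 1.0, -0.0, 0.0]
contact_force: [-2.2, 0.9, 6.7]
gripper_width: 20.6
```

Run:
```python
from h import *
plan(); s=snap('scene','s16'); crop('s16',230,80,380,250,4,'c16')
```

```text
clock 34.4 pos [ 441.6 -230.1  153.1] tx ty tz [0. 0. 0.] spin 0.0003 F [-2.2  0.9  6.7] w 20.6 tilt [-7.e-04 -4.e-04 -1.e+00]
```

View pics/c16.png

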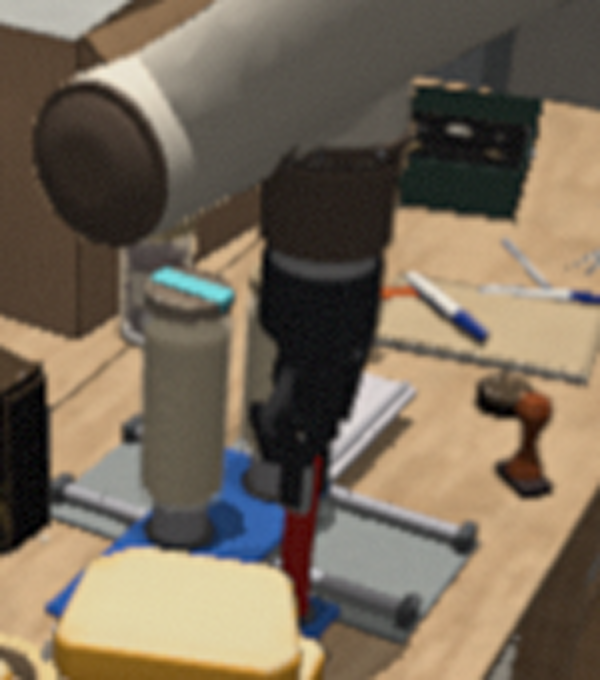

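Call:
play_rows(
  targets=[
    {"tx": -0.006, "ty": 0, "tz": 0, "spin": 0, "gripper": 1},
    {"tx": -0.018, "ty": -0.002, "tz": 0, "spin": 0, "gripper": 1},
    {"tx": -0.036, "ty": -0.004, "tz": 0, "spin": 0, "gripper": 1},
    {"tx": -0.06, "ty": -0.006, "tz": 0, "spin": 0, "gripper": 1},
    {"tx": -0.09, "ty": -0.009, "tz": 0, "spin": 0, "gripper": 1},
    {"tx": -0.124, "ty": -0.012, "tz": 0, "spin": 0, "gripper": 1},
    {"tx": -0.16, "ty": -0.016, "tz": 0, "spin": 0, "gripper": 1},
    {"tx": -0.194, "ty": -0.02, "tz": 0, "spin": 0, "gripper": 1},
    {"tx": -0.224, "ty": -0.023, "tz": 0, "spin": 0, "gripper": 1},
    {"tx": -0.248, "ty": -0.025, "tz": 0, "spin": 0, "gripper": 1},
    {"tx": -0.266, "ty": -0.027, "tz": 0, "spin": 0, "gripper": 1},
    {"tx": -0.276, "ty": -0.028, "tz": 0, "spin": 0, "gripper": 1},
  ],
)

```text
clock: 35.95
position: [510.3, -239.4, 153.2]
ee_rot: [0.017, 1.0, -0.0, 0.0]
contact_force: [-2.4, 0.8, 5.9]
gripper_width: 20.4
```

Call:
play_rows(
  targets=[
    {"tx": -0.003, "ty": 0, "tz": 0, "spin": 0, "gripper": 1},
    {"tx": -0.004, "ty": 0, "tz": 0, "spin": 0, "gripper": 1},
  ],
)

```text
clock: 36.2
position: [511.2, -239.4, 153.2]
ee_rot: [0.017, 1.0, -0.0, 0.0]
contact_force: [-2.9, 1.1, 7.1]
gripper_width: 20.1
```

Run:
```python
from h import *
plan(); s=snap('scene','s17'); t=snap('top','t17'); crop('s17',230,60,380,230,4,'c17'); crop('t17',270,130,420,250,5,'c17t')
p=read_state()['position'][:2]-[397.2,-221.7]; print(p@[.99943,-.03385],p@[.03385,.99943])
# lids
for z,c in [(226,(590.9,-382.2)),(246,(623,-286))]:
  for im,n in [(t,'t'),(s,'s')]:
    u,v=proj(im,[*c,z]).astype(int)
    pts=np.array([dep(im,a,b) for a in range(u-35,u+36) for b in range(v-35,v+36)]); q=pts[(abs(pts[:,2]-z)<6)&(np.hypot(pts[:,0]-c[0],pts[:,1]-c[1])<45)]; print(z,n,len(q),q.mean(0).round(1),((q.min(0)+q.max(0))/2).round(1),np.ptp(q,axis=0).round(1))
```

```text
clock 36.2 pos [ 511.2 -239.4  153.2] tx ty tz [0. 0. 0.] spin 0.0003 F [-2.9  1.1  7.1] w 20.1 tilt [-6.e-04 -3.e-04 -1.e+00]
114.52266443892456 -13.850582206238265
226 t 239 [ 588.1 -377.3  223.6] [ 590.2 -379.8  224.7] [56.1 60.7  9.3]<stdin>:8: RuntimeWarning: Mean of empty slice.
  ret = um.true_divide(
Traceback (most recent call last):
ValueError: zero-size array to reduction operation minimum which has no identity
```

View pics/c17.png

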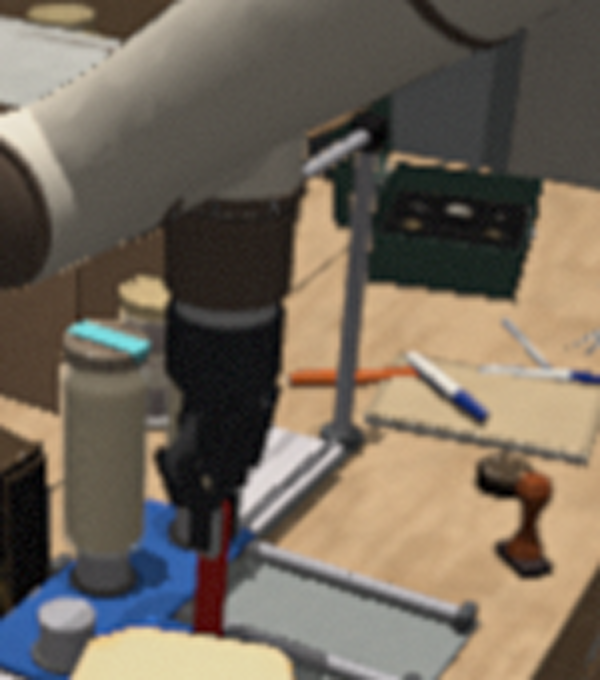

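View pics/c17t.png

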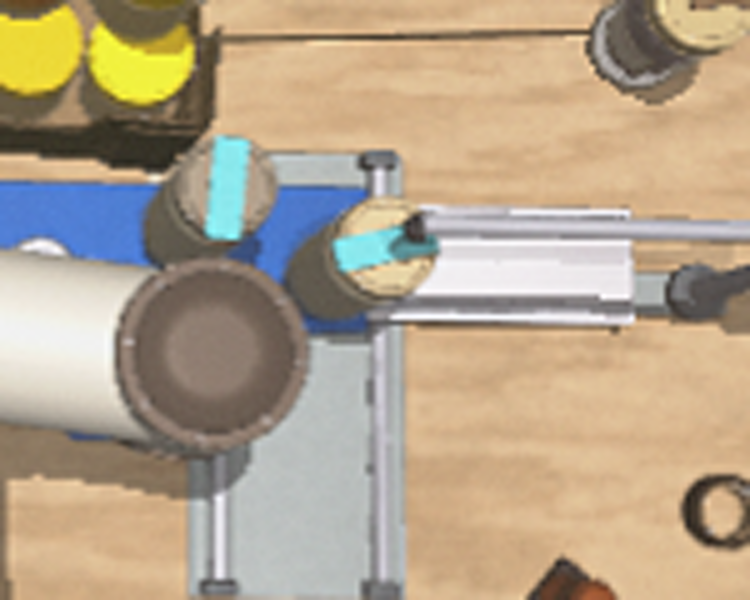

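Run:
```python
from h import *
t=load('t17')
print('lid',atz(t,270+386/5,130+248.5/5,226)); print('bar end',atz(t,270+414/5,130+227/5,300),'predicted px bar end',(proj(t,[590.9,-382.2,297])-[270,130])*5,'pred lid',(proj(t,[590.9,-382.2,226])-[270,130])*5)
w=snap('wrist','w17')
```

```text
lid [ 586.18120947 -381.00497382  226.        ]
bar end [ 587.87306264 -377.77155366  300.        ] predicted px bar end [420.52093221 222.06644617] pred lid [387.71100204 240.31799998]
```

View pics/w17.png

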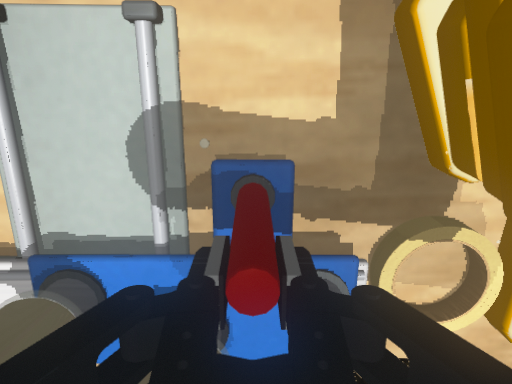

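Call:
play_rows(
  targets=[
    {"gripper": 1},
    {"gripper": 1},
    {"gripper": 1},
    {"gripper": 1},
    {"gripper": 1},
    {"gripper": 1},
    {"gripper": 1},
    {"gripper": 1},
    {"gripper": 1},
    {"gripper": 1},
    {"gripper": 1},
    {"gripper": 1},
  ],
)

```text
invalid input
```

Call:
play_rows(
  targets=[
    {"gripper": 1},
    {"gripper": 1},
    {"gripper": 1},
    {"gripper": 1},
    {"gripper": 1},
    {"gripper": 1},
    {"gripper": 1},
    {"gripper": 1},
    {"gripper": 1},
    {"gripper": 1},
    {"gripper": 1},
    {"gripper": 1},
  ],
)

```text
invalid input
```

Run:
```python
from h import *
plan()
p=read_state()['position'][:2]-[397.2,-221.7]; print(p@[.99943,-.03385],p@[.03385,.99943])
```

```text
clock 36.35 pos [ 511.2 -239.4  153.2] tx ty tz [0. 0. 0.] spin 0.0002 F [-2.2  1.8  6.2] w 20.4 tilt [-8.e-04 -3.e-04 -1.e+00]
114.54501853417996 -13.846121028035393
```

Call:
play_rows(
  targets=[
    {"tx": 0, "ty": 0, "tz": 0, "spin": 0, "gripper": 1},
    {"tx": 0, "ty": 0, "tz": 0, "spin": 0, "gripper": 1},
    {"tx": 0, "ty": 0, "tz": 0, "spin": 0, "gripper": 1},
    {"tx": 0, "ty": 0, "tz": 0, "spin": 0, "gripper": 1},
    {"tx": 0, "ty": 0, "tz": 0, "spin": 0, "gripper": 1},
    {"tx": 0, "ty": 0, "tz": 0, "spin": 0, "gripper": 1},
    {"tx": 0, "ty": 0, "tz": 0, "spin": 0, "gripper": 1},
    {"tx": 0, "ty": 0, "tz": 0, "spin": 0, "gripper": 1},
    {"tx": 0, "ty": 0, "tz": 0, "spin": 0, "gripper": 1},
    {"tx": 0, "ty": 0, "tz": 0, "spin": 0, "gripper": 1},
    {"tx": 0, "ty": 0, "tz": 0, "spin": 0, "gripper": 1},
    {"tx": 0, "ty": 0, "tz": 0, "spin": 0, "gripper": 1},
  ],
)

```text
clock: 37.85
position: [511.2, -239.4, 153.1]
ee_rot: [0.017, 1.0, -0.0, 0.0]
contact_force: [-1.7, 1.6, 5.5]
gripper_width: 20.4
```

Call:
play_rows(
  targets=[
    {"tx": 0, "ty": 0, "tz": 0, "spin": 0, "gripper": 1},
    {"tx": 0, "ty": 0, "tz": 0, "spin": 0, "gripper": 1},
    {"tx": 0, "ty": 0, "tz": 0, "spin": 0, "gripper": 1},
    {"tx": 0, "ty": 0, "tz": 0, "spin": 0, "gripper": 1},
    {"tx": 0, "ty": 0, "tz": 0, "spin": 0, "gripper": 1},
    {"tx": 0, "ty": 0, "tz": 0, "spin": 0, "gripper": 1},
    {"tx": 0, "ty": 0, "tz": 0, "spin": 0, "gripper": 1},
    {"tx": 0, "ty": 0, "tz": 0, "spin": 0, "gripper": 1},
    {"tx": 0, "ty": 0, "tz": 0, "spin": 0, "gripper": 1},
    {"tx": 0, "ty": 0, "tz": 0, "spin": 0, "gripper": 1},
    {"tx": 0, "ty": 0, "tz": 0, "spin": 0, "gripper": 1},
    {"tx": 0, "ty": 0, "tz": 0, "spin": 0, "gripper": 1},
  ],
)

```text
clock: 39.35
position: [511.2, -239.4, 153.2]
ee_rot: [0.017, 1.0, -0.0, 0.0]
contact_force: [-2.0, 2.3, 5.0]
gripper_width: 20.2
```

Run:
```python
from h import *
plan()
p=read_state()['position'][:2]-[397.2,-221.7]; print(p@[.99943,-.03385],p@[.03385,.99943])
```

```text
clock 39.35 pos [ 511.2 -239.4  153.2] tx ty tz [0. 0. 0.] spin 0.0003 F [-2.   2.3  5. ] w 20.2 tilt [-8.e-04 -3.e-04 -1.e+00]
114.54556932336781 -13.856603035038885
```

Call:
play_rows(
  targets=[
    {"tx": 0.001, "ty": -0.004, "tz": 0, "spin": 0, "gripper": 1},
    {"tx": 0.004, "ty": -0.014, "tz": 0, "spin": 0, "gripper": 1},
    {"tx": 0.009, "ty": -0.03, "tz": 0, "spin": 0, "gripper": 1},
    {"tx": 0.016, "ty": -0.052, "tz": 0, "spin": 0, "gripper": 1},
    {"tx": 0.025, "ty": -0.08, "tz": 0, "spin": 0, "gripper": 1},
    {"tx": 0.034, "ty": -0.11, "tz": 0, "spin": 0, "gripper": 1},
    {"tx": 0.043, "ty": -0.14, "tz": 0, "spin": 0, "gripper": 1},
    {"tx": 0.053, "ty": -0.17, "tz": 0, "spin": 0, "gripper": 1},
    {"tx": 0.062, "ty": -0.2, "tz": 0, "spin": 0, "gripper": 1},
    {"tx": 0.071, "ty": -0.23, "tz": 0, "spin": 0, "gripper": 1},
    {"tx": 0.08, "ty": -0.26, "tz": 0, "spin": 0, "gripper": 1},
    {"tx": 0.089, "ty": -0.288, "tz": 0, "spin": 0, "gripper": 1},
  ],
)

```text
clock: 40.85
position: [487.7, -311.2, 153.1]
ee_rot: [0.017, 1.0, -0.001, 0.002]
contact_force: [2.8, 2.8, 5.5]
gripper_width: 20.5
```

Call:
play_rows(
  targets=[
    {"tx": 0.008, "ty": -0.026, "tz": 0, "spin": 0, "gripper": 1},
    {"tx": 0.015, "ty": -0.048, "tz": 0, "spin": 0, "gripper": 1},
    {"tx": 0.02, "ty": -0.065, "tz": 0, "spin": 0, "gripper": 1},
    {"tx": 0.024, "ty": -0.077, "tz": 0, "spin": 0, "gripper": 1},
    {"tx": 0.026, "ty": -0.084, "tz": 0, "spin": 0, "gripper": 1},
    {"tx": 0.027, "ty": -0.087, "tz": 0, "spin": 0, "gripper": 1},
    {"tx": 0.027, "ty": -0.087, "tz": 0, "spin": 0, "gripper": 1},
    {"tx": 0.027, "ty": -0.087, "tz": 0, "spin": 0, "gripper": 1},
  ],
)

```text
clock: 41.85
position: [480.0, -332.9, 153.1]
ee_rot: [0.017, 1.0, -0.001, 0.001]
contact_force: [1.9, 1.2, 5.4]
gripper_width: 20.7
```

Run:
```python
from h import *
plan()
p=read_state()['position'][:2]-[397.2,-221.7]; print(p@[.99943,-.03385],p@[.03385,.99943])
t=snap('top','t18'); s=snap('scene','s18'); crop('t18',270,130,420,250,5,'c18t');crop('s18',230,60,380,230,4,'c18')
print((proj(t,[590.9,-382.2,246])-[270,130])*5)
```

```text
clock 41.85 pos [ 480.  -332.9  153.1] tx ty tz [0. 0. 0.] spin 0.0003 F [1.9 1.2 5.4] w 20.7 tilt [-0.003  -0.0015 -1.    ]
86.50747916124995 -108.29773078269609
[396.50083407 235.42882336]
```

View pics/c18t.png

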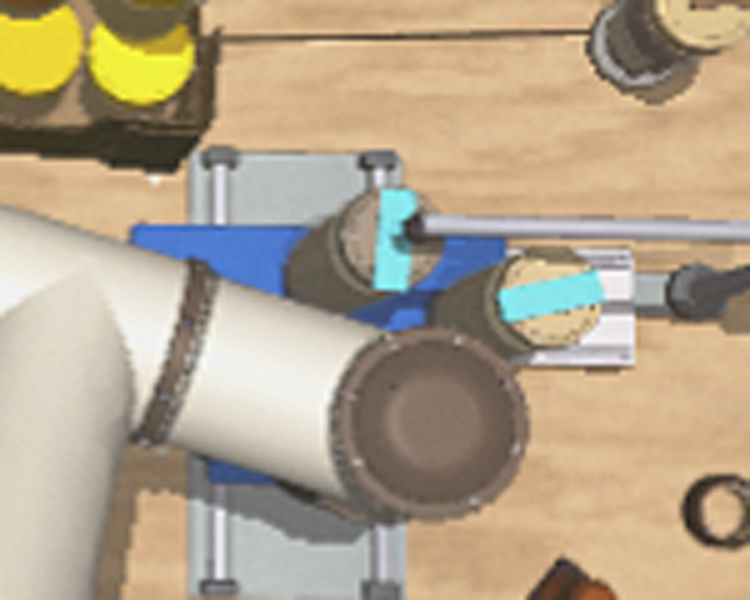

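View pics/c18.png

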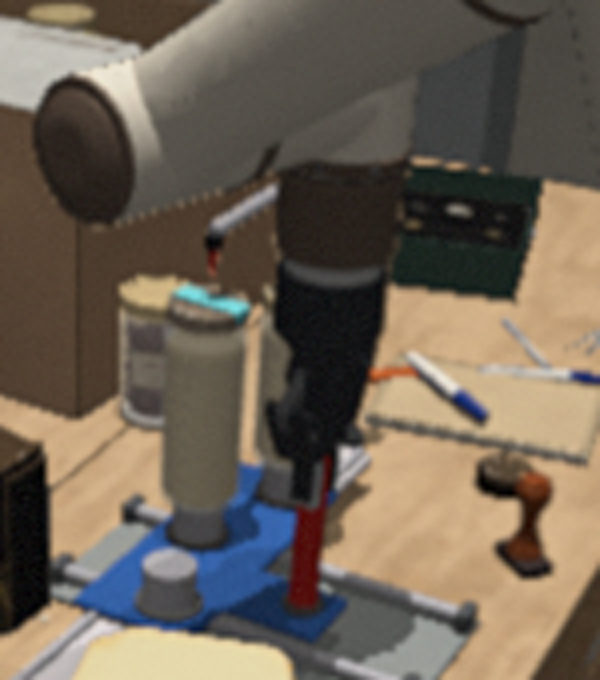

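Run:
```python
from h import *
s=load('s18')
a=(proj(s,[590.9,-382.2,262])-[230,60])*4;b=(proj(s,[590.9,-382.2,246])-[230,60])*4; print(a,b)
pts=np.array([dep(s,u,v) for u in range(262,300) for v in range(125,145)]); q=pts[(abs(pts[:,2]-245)<5)&(np.hypot(pts[:,0]-590,pts[:,1]+382)<40)]; print(len(q),q.mean(0),((q.min(0)+q.max(0))/2).round(1),np.ptp(q,axis=0).round(1))
crop('s18',265,115,305,150,14,'c19')
```

```text
[211.51801029 276.08062206] [210.59335823 296.66148325]
157 [ 591.30836326 -377.54895407  244.20328377] [ 591.1 -380.6  244.2] [57.7 62.8  8.5]
```

View pics/c19.png

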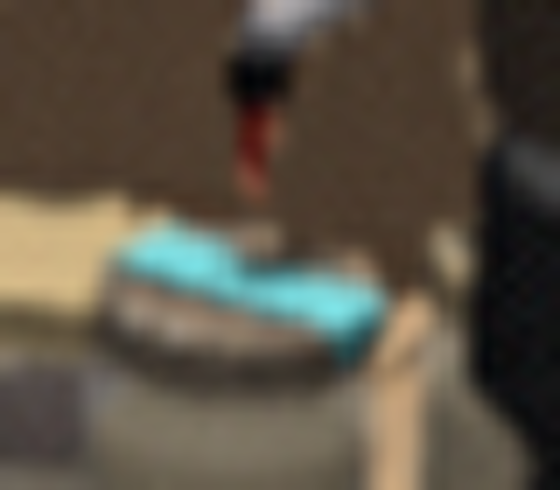

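Call:
play_rows(
  targets=[
    {"tx": 0.002, "ty": -0.001, "tz": 0, "spin": 0, "gripper": 1},
    {"tx": 0.005, "ty": -0.004, "tz": 0, "spin": 0, "gripper": 1},
    {"tx": 0.005, "ty": -0.004, "tz": 0, "spin": 0, "gripper": 1},
    {"tx": 0.005, "ty": -0.004, "tz": 0, "spin": 0, "gripper": 1},
    {"tx": 0.005, "ty": -0.004, "tz": 0, "spin": 0, "gripper": 1},
    {"tx": 0.005, "ty": -0.004, "tz": 0, "spin": 0, "gripper": 1},
    {"tx": 0.005, "ty": -0.004, "tz": 0, "spin": 0, "gripper": 1},
    {"tx": 0.005, "ty": -0.004, "tz": 0, "spin": 0, "gripper": 1},
    {"tx": 0.005, "ty": -0.004, "tz": 0, "spin": 0, "gripper": 1},
    {"tx": 0.005, "ty": -0.004, "tz": 0, "spin": 0, "gripper": 1},
    {"tx": 0.005, "ty": -0.004, "tz": 0, "spin": 0, "gripper": 1},
    {"tx": 0.005, "ty": -0.004, "tz": 0, "spin": 0, "gripper": 1},
  ],
)

```text
clock: 43.45
position: [478.7, -333.7, 153.1]
ee_rot: [0.017, 1.0, -0.001, 0.001]
contact_force: [2.3, 1.1, 6.3]
gripper_width: 20.2
```

Call:
play_rows(
  targets=[
    {"tx": 0, "ty": 0, "tz": 0, "spin": 0, "gripper": 1},
    {"tx": 0, "ty": 0, "tz": 0, "spin": 0, "gripper": 1},
    {"tx": 0, "ty": 0, "tz": 0, "spin": 0, "gripper": 1},
    {"tx": 0, "ty": 0, "tz": 0, "spin": 0, "gripper": 1},
    {"tx": 0, "ty": 0, "tz": 0, "spin": 0, "gripper": 1},
    {"tx": 0, "ty": 0, "tz": 0, "spin": 0, "gripper": 1},
    {"tx": 0, "ty": 0, "tz": 0, "spin": 0, "gripper": 1},
    {"tx": 0, "ty": 0, "tz": 0, "spin": 0, "gripper": 1},
    {"tx": 0, "ty": 0, "tz": 0, "spin": 0, "gripper": 1},
    {"tx": 0, "ty": 0, "tz": 0, "spin": 0, "gripper": 1},
    {"tx": 0, "ty": 0, "tz": 0, "spin": 0, "gripper": 1},
    {"tx": 0, "ty": 0, "tz": 0, "spin": 0, "gripper": 1},
  ],
)

```text
clock: 44.95
position: [478.7, -333.7, 153.1]
ee_rot: [0.017, 1.0, -0.001, 0.001]
contact_force: [1.3, 2.1, 5.5]
gripper_width: 20.3
```

Run:
```python
from h import *
plan()
p=read_state()['position'][:2]-[397.2,-221.7]; print(p@[.99943,-.03385],p@[.03385,.99943])
s=snap('scene','s20')
```

```text
clock 44.95 pos [ 478.7 -333.7  153.1] tx ty tz [0. 0. 0.] spin 0.0004 F [1.3 2.1 5.5] w 20.3 tilt [-0.0028 -0.0014 -1.    ]
85.21366880597012 -109.2141379768018
```

Call:
play_rows(
  targets=[
    {"tx": 0.003, "ty": 0.004, "tz": 0, "spin": 0, "gripper": 1},
    {"tx": 0.01, "ty": 0.013, "tz": 0, "spin": 0, "gripper": 1},
    {"tx": 0.021, "ty": 0.027, "tz": 0, "spin": 0, "gripper": 1},
    {"tx": 0.035, "ty": 0.045, "tz": 0, "spin": 0, "gripper": 1},
    {"tx": 0.053, "ty": 0.068, "tz": 0, "spin": 0, "gripper": 1},
    {"tx": 0.073, "ty": 0.093, "tz": 0, "spin": 0, "gripper": 1},
    {"tx": 0.093, "ty": 0.119, "tz": 0, "spin": 0, "gripper": 1},
    {"tx": 0.113, "ty": 0.145, "tz": 0, "spin": 0, "gripper": 1},
    {"tx": 0.133, "ty": 0.17, "tz": 0, "spin": 0, "gripper": 1},
    {"tx": 0.153, "ty": 0.196, "tz": 0, "spin": 0, "gripper": 1},
    {"tx": 0.173, "ty": 0.222, "tz": 0, "spin": 0, "gripper": 1},
    {"tx": 0.193, "ty": 0.247, "tz": 0, "spin": 0, "gripper": 1},
  ],
)

```text
clock: 46.5
position: [432.7, -270.8, 153.1]
ee_rot: [0.017, 1.0, -0.001, 0.002]
contact_force: [2.3, -2.7, 6.2]
gripper_width: 20.3
```

Call:
play_rows(
  targets=[
    {"tx": 0.02, "ty": 0.026, "tz": 0, "spin": 0, "gripper": 1},
    {"tx": 0.04, "ty": 0.051, "tz": 0, "spin": 0, "gripper": 1},
    {"tx": 0.058, "ty": 0.074, "tz": 0, "spin": 0, "gripper": 1},
    {"tx": 0.074, "ty": 0.095, "tz": 0, "spin": 0, "gripper": 1},
    {"tx": 0.089, "ty": 0.114, "tz": 0, "spin": 0, "gripper": 1},
    {"tx": 0.102, "ty": 0.131, "tz": 0, "spin": 0, "gripper": 1},
    {"tx": 0.113, "ty": 0.145, "tz": 0, "spin": 0, "gripper": 1},
    {"tx": 0.122, "ty": 0.156, "tz": 0, "spin": 0, "gripper": 1},
    {"tx": 0.128, "ty": 0.164, "tz": 0, "spin": 0, "gripper": 1},
    {"tx": 0.131, "ty": 0.169, "tz": 0, "spin": 0, "gripper": 1},
    {"tx": 0.132, "ty": 0.172, "tz": 0, "spin": 0, "gripper": 1},
    {"tx": 0.132, "ty": 0.173, "tz": 0, "spin": 0, "gripper": 1},
  ],
)

```text
clock: 48.0
position: [401.2, -226.4, 153.1]
ee_rot: [0.017, 1.0, -0.001, 0.001]
contact_force: [1.4, -3.0, 6.9]
gripper_width: 20.3
```

Run:
```python
from h import *
plan()
p=read_state()['position'][:2]-[397.2,-221.7]; print(p@[.99943,-.03385],p@[.03385,.99943])
```

```text
clock 48.0 pos [ 401.2 -226.4  153.1] tx ty tz [0. 0. 0.] spin 0.0007 F [ 1.4 -3.   6.9] w 20.3 tilt [-0.003  -0.0019 -1.    ]
4.110341124507193 -4.5188375612343705
```

Call:
play_rows(
  targets=[
    {"tx": 0.001, "ty": 0.001, "tz": 0, "spin": 0, "gripper": 1},
    {"tx": 0.003, "ty": 0.003, "tz": 0, "spin": 0, "gripper": 1},
    {"tx": 0.005, "ty": 0.005, "tz": 0, "spin": 0, "gripper": 1},
    {"tx": 0.007, "ty": 0.008, "tz": 0, "spin": 0, "gripper": 1},
    {"tx": 0.009, "ty": 0.01, "tz": 0, "spin": 0, "gripper": 1},
    {"tx": 0.011, "ty": 0.012, "tz": 0, "spin": 0, "gripper": 1},
    {"tx": 0.013, "ty": 0.014, "tz": 0, "spin": 0, "gripper": 1},
    {"tx": 0.015, "ty": 0.016, "tz": 0, "spin": 0, "gripper": 1},
    {"tx": 0.017, "ty": 0.018, "tz": 0, "spin": 0, "gripper": 1},
    {"tx": 0.019, "ty": 0.02, "tz": 0, "spin": 0, "gripper": 1},
    {"tx": 0.021, "ty": 0.022, "tz": 0, "spin": 0, "gripper": 1},
    {"tx": 0.023, "ty": 0.024, "tz": 0, "spin": 0, "gripper": 1},
  ],
)

```text
clock: 49.5
position: [396.7, -221.3, 153.1]
ee_rot: [0.016, 1.0, -0.002, 0.003]
contact_force: [5.3, -11.8, 1.1]
gripper_width: 20.7
```

Run:
```python
from h import *
plan()
p=read_state()['position'][:2]-[397.2,-221.7]; print(p@[.99943,-.03385],p@[.03385,.99943])
```

```text
clock 49.5 pos [ 396.7 -221.3  153.1] tx ty tz [0. 0. 0.] spin 0.0014 F [  5.3 -11.8   1.1] w 20.7 tilt [-0.0053 -0.004  -1.    ]
-0.5577716351060037 0.34793512882720196
```

Call:
play_rows(
  targets=[
    {"tx": 0.002, "ty": 0, "tz": 0, "spin": 0, "gripper": 1},
    {"tx": 0.004, "ty": 0, "tz": 0, "spin": 0, "gripper": 1},
    {"tx": 0.006, "ty": 0, "tz": 0, "spin": 0, "gripper": 1},
    {"tx": 0.008, "ty": 0, "tz": 0, "spin": 0, "gripper": 1},
    {"tx": 0.01, "ty": 0, "tz": 0, "spin": 0, "gripper": 1},
    {"tx": 0.01, "ty": 0, "tz": 0, "spin": 0, "gripper": 1},
  ],
)

```text
clock: 50.25
position: [396.6, -221.4, 153.1]
ee_rot: [0.016, 1.0, -0.002, 0.005]
contact_force: [9.9, -10.5, -3.5]
gripper_width: 20.3
```

Run:
```python
from h import *
plan()
p=read_state()['position'][:2]-[397.2,-221.7]; print(p@[.99943,-.03385],p@[.03385,.99943])
```

```text
clock 50.25 pos [ 396.6 -221.4  153.1] tx ty tz [0. 0. 0.] spin 0.0014 F [  9.9 -10.5  -3.5] w 20.3 tilt [-0.0107 -0.0043 -0.9999]
-0.6029690535197891 0.3004412016676372
```

Call:
play_rows(
  targets=[
    {"tx": -0.005, "ty": -0.002, "tz": 0, "spin": 0, "gripper": 1},
    {"tx": -0.01, "ty": -0.004, "tz": 0, "spin": 0, "gripper": 1},
    {"tx": -0.013, "ty": -0.006, "tz": 0, "spin": 0, "gripper": 1},
    {"tx": -0.013, "ty": -0.006, "tz": 0, "spin": 0, "gripper": 1},
  ],
)

```text
clock: 50.75
position: [396.7, -221.5, 153.1]
ee_rot: [0.017, 1.0, -0.001, 0.002]
contact_force: [2.8, -1.1, 6.4]
gripper_width: 20.6
```

Call:
play_rows(
  targets=[
    {"tx": 0, "ty": 0, "tz": 0, "spin": 0, "gripper": 0.5},
    {"tx": 0, "ty": 0, "tz": 0, "spin": 0, "gripper": 0},
    {"tx": 0, "ty": 0, "tz": 0, "spin": 0, "gripper": -0.5},
    {"tx": 0, "ty": 0, "tz": 0, "spin": 0, "gripper": -1},
    {"tx": 0, "ty": 0, "tz": 0, "spin": 0, "gripper": -1},
    {"tx": 0, "ty": 0, "tz": -0.04, "spin": 0, "gripper": -1},
    {"tx": 0, "ty": 0, "tz": -0.12, "spin": 0, "gripper": -1},
    {"tx": 0, "ty": 0, "tz": -0.22, "spin": 0, "gripper": -1},
    {"tx": 0, "ty": 0, "tz": -0.34, "spin": 0, "gripper": -1},
    {"tx": 0, "ty": 0, "tz": -0.46, "spin": 0, "gripper": -1},
    {"tx": 0, "ty": 0, "tz": -0.56, "spin": 0, "gripper": -1},
    {"tx": 0, "ty": 0, "tz": -0.6, "spin": 0, "gripper": -1},
  ],
)

```text
clock: 52.25
position: [395.6, -220.9, 304.1]
ee_rot: [0.017, 1.0, -0.0, 0.002]
contact_force: [0.2, 0.5, -1.5]
gripper_width: 85.3
```

Call:
play_rows(
  targets=[
    {"tx": 0, "ty": 0, "tz": 0, "spin": 0, "gripper": -1},
    {"tx": 0, "ty": 0, "tz": 0, "spin": 0, "gripper": -1},
  ],
)

```text
clock: 52.5
position: [394.5, -220.5, 300.9]
ee_rot: [0.017, 1.0, 0.0, -0.001]
contact_force: [0.5, -0.3, -0.2]
gripper_width: 85.5
```

Run:
```python
from h import *
plan(); w=snap('wrist','w21'); s=snap('scene','s21'); t=snap('top','t21'); crop('t21',250,140,480,270,3,'c21')
pts=np.array([dep(w,u,v) for u in range(200,310) for v in range(110,280)]); q=pts[abs(pts[:,2]-170)<6]; print(len(q),q.mean(0).round(1),((q.min(0)+q.max(0))/2).round(1),np.ptp(q,axis=0).round(1))
```

```text
clock 52.5 pos [ 394.5 -220.5  300.9] tx ty tz [0. 0. 0.] spin -0.0003 F [ 0.5 -0.3 -0.2] w 85.5 tilt [ 2.2e-03  7.0e-04 -1.0e+00]
589 [ 398.1 -222.1  170.7] [ 433.7 -239.8  168.8] [93.1 58.5  9.5]
```

View pics/s21.png

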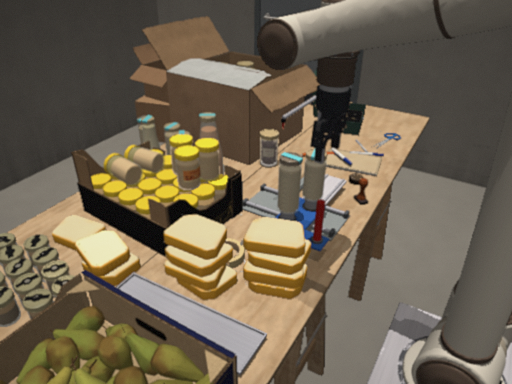

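View pics/c21.png

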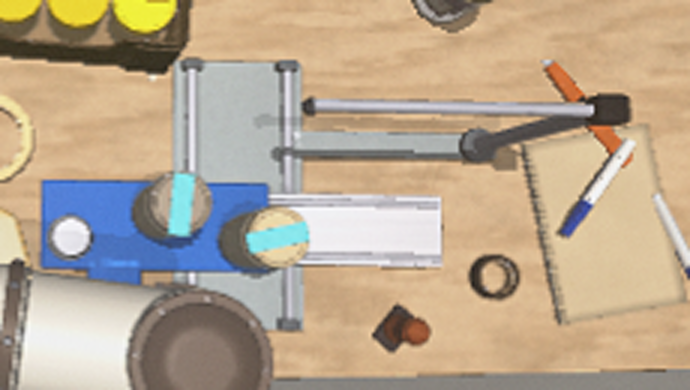

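View pics/w21.png

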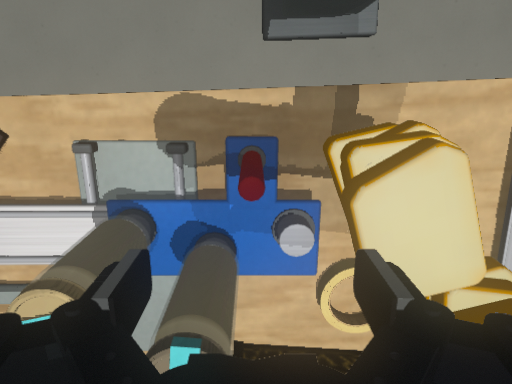

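```bash
python3 -c "
from bench import job_done; print(job_done())"
```

```text
the job is handed in; nothing more can be done
None
```

The job is done and handed in at about 52 s on the clock. Only two jars were present, the tape jar and the grey jar.

- **Homing and loading:** I pulled the carrier against its near and left stops, where the contact force rose on both axes. I then set the tape jar on the right pedestal and the grey jar on the middle one. The depth images put both lids within about 2 mm of the pedestal centres.
- **Pointer checks:** By the red handle I brought the pointer over the tape jar, then the grey jar, resting about 3 s at each. For the tape jar the needle tip was hidden in the scene camera. There I relied on the known slide offsets and the top view, which agreed to about 2 mm. For the grey jar both the scene and top views showed the needle within about 2 mm of the lid centre.
- **Return home:** I slid the carrier back until the force rose on both axes again, then released it and raised the gripper clear.

The last pictures show both jars standing upright and the carrier in the same place as at the first homing, with nothing touching the robot. The pointer was not hit as far as the images and forces show, and the tray stayed where it was. Some measurements disagreed by small amounts:

- The pedestal spacing came out as 187.6 mm against the stated 190 mm.
- The top camera read a few millimetres off for the bar end.

One pair of rest commands was refused as invalid input; I reissued them in full, and nothing moved in between.

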